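Repack the wine steward's service case

TASK

The tasting is over: pack the steward's case. Set the foil cutter, the brass drip collar, the bottle stopper and the winged corkscrew each into the foam pocket cut to its shape, fully home on the pocket's floor, with the cutter and collar flat, the stopper on its crown and the corkscrew upright. The matchbox and the used cork do not belong to the kit: leave them where they lie.

Things in the scene. Friction and masses are not known exactly. Their poses are not given: they have to be found in the camera images.
- foil_cutter: Foil cutter: a small flat black block with rounded ends and a grey inlay on top, 33 (x) x 46 (y) x 14 mm high, 30 g, lying flat. Origin: centre of its underside, z up, y along its length. Grip it across its x (the solid part there runs from -12 to +16 mm).
- drip_collar: Drip collar: a plain brass ring that slips over a bottle's neck, outside diameter 44 mm, hole about 28 mm, 12 mm high, 45 g, lying flat (all six loose things start on 2 mm linen mats fixed to the chest). Origin: centre of its underside, z up. It is round: any yaw will do; grip it across its outside.
- bottle_stopper: Bottle stopper standing upside down on its metal ball crown: ball and collar 31 mm in diameter up to 34 mm height, above that its cork, 20 mm in diameter, up to 56 mm; 60 g. Origin: centre of its underside, z up. Grip it by the cork, fingertips above 34 mm.
- corkscrew: Winged corkscrew standing on its metal bell, 125 mm tall, 190 g, rigid. Bell 44 mm wide up to 29 mm height, frame 32 mm up to 78 mm; arms 12 mm thick hang at y = +-26 to +-33 mm, 10 to 76 mm up; wooden crossbar handle 14 mm thick along y, 65 to 70 mm long, axis 119 mm up. Origin: centre of its underside, z up. Grip the handle's middle across x from above.
- matchbox: Matchbox with a red and brown cover, a shut box 36 x 54 x 16 mm lying flat, larger than the foil cutter. Not part of the kit. Origin: centre of its underside.
- used_cork: A used wine cork lying on its side, 23 mm in diameter, 43 mm long, stained red at one end. Not part of the kit. Origin: its lowest point at mid-length as it lies at the start, y along its length.
- cutter_foam: Oblong pocket for the foil cutter, 41 (x) x 54 (y) mm, 6 mm deep, floor 24 mm above the origin. Stiff foam tile 90 x 90 x 30 mm, one of four fixed two by two, all turned alike, in an open walnut case, in varying order. Origin: centre of its underside, 6 mm above the chest top, below the pocket's centre; z up. Top 36 mm above the chest.
- collar_foam: Wide round pocket for the drip collar, 52 mm in diameter, 6 mm deep, floor 24 mm above the origin. Stiff foam tile 90 x 90 x 30 mm, one of four fixed two by two, all turned alike, in an open walnut case, in varying order. Origin: centre of its underside, 6 mm above the chest top, below the pocket's centre; z up. Top 36 mm above the chest.
- stopper_foam: Narrow round pocket for the stopper's crown, 39 mm in diameter, 20 mm deep, floor 10 mm above the origin. Stiff foam tile 90 x 90 x 30 mm, one of four fixed two by two, all turned alike, in an open walnut case, in varying order. Origin: centre of its underside, 6 mm above the chest top, below the pocket's centre; z up. Top 36 mm above the chest.
- corkscrew_foam: Winged pocket for the corkscrew: round, 52 mm in diameter, crossed by a slot 20 (x) x 74 (y) mm for the arms, 22 mm deep, floor 8 mm above the origin. Stiff foam tile 90 x 90 x 30 mm, one of four fixed two by two, all turned alike, in an open walnut case, in varying order. Origin: centre of its underside, 6 mm above the chest top, below the pocket's centre; z up. Top 36 mm above the chest.
Things that resemble listed ones, but are neither listed nor needed, are in the scene too. Of the things that look like the foil_cutter, the smallest one is meant.

How it is judged (in metres and radians):
At the end, for the whole second after the job is handed in: Each tool in its own pocket: centre within 12 mm of the pocket's, underside within 2.5 mm of its floor, flat or upright within 0.25 rad, cutter and corkscrew within 0.4 rad of the pocket's length; all at rest; matchbox and cork within 30 mm of where they started (horizontal distance between foil_cutter and cutter_foam below 0.012 m and z of foil_cutter in the frame of cutter_foam below 0.0265 m and angle between each of foil_cutter, drip_collar, bottle_stopper, corkscrew's own z axis and vertical below 0.25 rad and linear speed of each of foil_cutter, drip_collar, bottle_stopper, corkscrew, matchbox, used_cork below 0.02 m/s and angular speed of each of foil_cutter, drip_collar, bottle_stopper, corkscrew below 0.3 rad/s and horizontal distance between drip_collar and collar_foam below 0.012 m and z of drip_collar in the frame of collar_foam below 0.0265 m and horizontal distance between bottle_stopper and stopper_foam below 0.012 m and z of bottle_stopper in the frame of stopper_foam below 0.0125 m and horizontal distance between corkscrew and corkscrew_foam below 0.012 m and z of corkscrew in the frame of corkscrew_foam below 0.0105 m and angle between the y axis of foil_cutter and the y axis of cutter_foam, either way round below 0.4 rad and angle between the y axis of corkscrew and the y axis of corkscrew_foam, either way round below 0.4 rad and distance of each of matchbox, used_cork from where it was at the start of the episode below 0.03 m); the robot touches nothing.
It fails at once if the matchbox or the used cork is moved more than 30 mm or picked up (distance of any of matchbox, used_cork from where it was at the start of the episode above 0.03 m).
It also fails if it takes over 125 s, if anything falls off the work surface, if the arm or the gripper's body presses on something with over 40 N, if the wrist force passes 120 N, or if a joint passes its speed limit or range.

ROBOT

A 7-joint arm with a two-finger parallel gripper is mounted at the origin on a cart in front of the work surface, level with it; the furniture and walls round the work are solid. World frame = base frame: x ahead of the robot, y to its left, z up, the work surface at z = 0. Lengths are in mm, angles in rad, forces in N, time in s.
With the tool pointing down it reaches from about 425 to 875 mm from the base axis. Payload 8.4 kg.
Tool frame: the origin (TCP) lies at the very end of the fingers, on their centre line; the grasp point (between the pads) lies 19 mm behind it; z points along the fingers, y is the line along which they close (so a half turn about z gives the same grasp; the last joint's range is limited). The gripper opens to 85 mm and grips with 20 to 120 N. Pads are 22 mm wide; open, the fingers measure 114 mm over their backs; the gripper's body (76 mm by 85 mm) begins 54 mm behind the grasp point. The pads swing forward as they close: fully open they stand 13 mm farther back than shut.
Start: joints at [-1.243, 0.333, 0.04, 1.465, -0.013, 1.343, -0.059], TCP at [269.071, 591.661, 199.208] pointing down, gripper open.
Joint ranges: [-2.58, 2.58], [-0.38, 2.09], [-1.3, 1.39], [0.25, 2.4], [-1.5, 4.64], [0.08, 2.09], [-2.65, 2.65]. Speed limits (rad/s): [2.22, 2.22, 2.79, 2.79, 3.14, 3.14, 3.14].

INTERFACE

Orientations are given as [roll, pitch, yaw] about the fixed x, y, z axes, in that order (R = Rz(yaw) Ry(pitch) Rx(roll)).
In Python, from workcell import robot, imaging, job gives the robot as it stands.
- The arm moves only by the tool arm_command, never from a script. Its argument "plan" is a list of rows, each an object with "delta_pos": the shift along the tool's x, y, z in units of 40 mm (1.0 is 40 mm), a list of three; "yaw": the turn about the tool's z in degrees; "grip": the finger opening in mm, from 0 to 85.4. In form: [{"delta_pos": [dx, dy, dz], "yaw": yaw, "grip": grip}, ...]. A call has exactly 5 rows; each row shifts and turns the commanded pose from where the row before left it, along the tool's axes as they then stand; what a row does not reach is not made up. A row lasts 1/12 s, in which the tool goes at most 41.7 mm and 7.16 degrees, less where a joint would pass 70% of its speed; a pose out of reach is approached as far as the arm can. A call is refused whole if a number of a shift passes 1 or a number of a turn 7.16, either way. A call with a gripper value outside its range is refused whole. The fingers move at their own pace and stop on an object; the grip force is fixed at half the most. Time passes only in rows, so rows that do not move let the fingers close, or fill a call up. It gives the time, the measured TCP pose, the force, the opening and the grip force at its end, in the units of the state.
- robot.get_state(): the state, without advancing time (a new reading comes with each control period).
- imaging.camera(name): name is "scene" or "top" or "wrist"; returns the picture (384x512x3 uint8, red, green, blue); there is no depth.
- imaging.camera_info(name): a dict with "K" (3x3 intrinsics, pixels), "R" (3x3) and "t" (3): a world point X has camera coordinates R X + t; the wrist camera has in their place "T_tool_cam" (4x4, takes a point from camera to tool coordinates, whose origin is the TCP and whose axes are the flange's). Camera axes: x right, y down, z forward; pixel columns grow to the right and rows downward; lengths in mm; the calibration is good to about 2 mm. A picture is of the moment at which its call begins: read the wrist's pose just before it. camera_info takes no time and is no camera call.
- job.sign_off(): hands the job in; it is judged then, once.
The state is a dict: "time_s": time; "joint_pos": joint angles; "joint_velocities": joint speeds; "joint_torque": joint torques, N m; "tool_pos": TCP position; "eef_rot": TCP orientation; "contact_force": force on the tool from outside, world axes, zero at the start; "torque": the same for the moment, N m; "width": finger opening in mm; "grasp_force": force on a finger pad.
Only numpy, scipy, OpenCV 4.12 (cv2) and the standard library are available. Lean on these libraries where they do the work, as an engineer would, in place of code of your own. Each camera call takes 0.05 s, during which the arm holds its last target. There are 200 camera calls.

## Working session

There is one attempt and no reset: what is moved stays moved. The work goes in short steps, Python scripts to look and compute and a tool call to move; the robot and the scene stay as the last step left them, time stands still between calls to the robot, and variables do not carry over. Pictures are saved under pics/ and viewed, at most 14 in all, crops included, and the job is handed in when it is done.

Besides the shell and the picture viewer there is one more tool, called after "Request:" by a JSON object that holds its "api" and its "payload". arm_command: Moves the arm, as the interface text tells. Its arguments: {"type":"object","properties":{"plan":{"type":"array","items":{"type":"object","properties":{"delta_pos":{"type":"array","items":{"type":"number"}},"yaw":{"type":"number"},"grip":{"type":"number"}}}}},"required":["plan"]}

```bash
mkdir -p pics; ls
python3 - <<'E'
from workcell import robot, imaging, job
import cv2,numpy as np
s=robot.get_state();print({k:np.round(v,3).tolist() for k,v in s.items()})
for n in("top","scene"):
    cv2.imwrite(f"pics/{n}0.png",cv2.resize(imaging.camera(n)[:,:,::-1],(800,600),interpolation=cv2.INTER_CUBIC))
    print(n,{k:np.round(v,3).tolist() for k,v in imaging.camera_info(n).items()})
print(imaging.camera_info("wrist"))
E
```

```text
pics
{'time_s': 0.0, 'joint_pos': [-1.243, 0.334, 0.04, 1.466, -0.013, 1.343, -0.059], 'joint_velocities': [-0.002, 0.001, 0.001, 0.0, 0.001, 0.0, 0.001], 'joint_torque': [0.0, -65.855, 1.366, -40.556, 0.017, 0.013, 0.0], 'tool_pos': [268.882, 591.218, 198.321], 'eef_rot': [-3.14, 0.0, 2.715], 'contact_force': [-0.019, 0.223, -0.724], 'torque': [-0.018, 0.043, 0.005], 'grasp_force': 0.0, 'width': 85.643}
top {'K': [[455.378, 0.0, 261.889], [0.0, 455.378, 190.912], [0.0, 0.0, 1.0]], 'R': [[-0.021, -1.0, 0.005], [-0.992, 0.021, -0.121], [0.121, -0.007, -0.993]], 't': [-2.032, 499.246, 1209.64]}
scene {'K': [[431.2, 0.0, 261.342], [0.0, 431.2, 191.194], [0.0, 0.0, 1.0]], 'R': [[0.891, -0.454, -0.004], [-0.333, -0.648, -0.685], [0.308, 0.611, -0.729]], 't': [-431.609, 177.787, 1006.082]}
{'K': array([[291.6870077,   0.       , 255.0918354],
       [  0.       , 291.6870077, 189.9310982],
       [  0.       ,   0.       ,   1.       ]]), 'T_tool_cam': array([[-9.04414846e-04, -9.51126583e-01, -3.08799945e-01,
         8.01716629e+01],
       [ 9.99998696e-01, -4.47061040e-04, -1.55182031e-03,
         7.02545700e-01],
       [ 1.33792513e-03, -3.08800945e-01,  9.51125747e-01,
        -1.75235828e+02],
       [ 0.00000000e+00,  0.00000000e+00,  0.00000000e+00,
         1.00000000e+00]])}
```

View pics/top0.png

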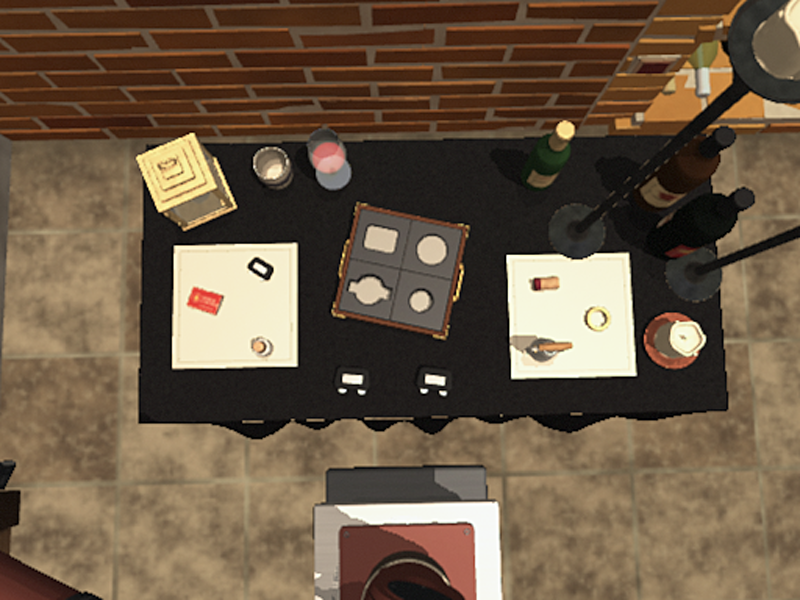

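View pics/scene0.png

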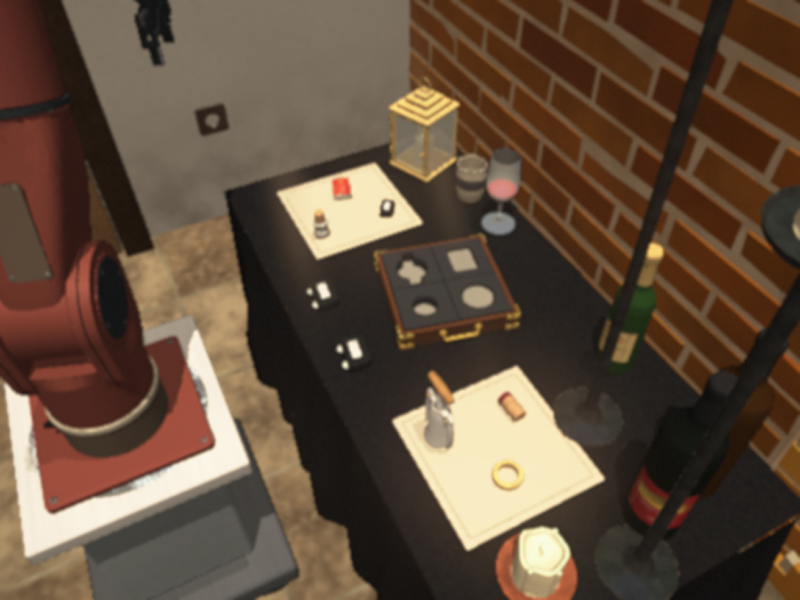

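Top view (800x600): the case is at about (400,270), with pockets: cutter (380,238), collar (432,249), corkscrew (369,291), stopper (420,300). On the left mat are the matchbox (206,300), a black block (260,268) and the stopper (262,346). On the right mat are the cork (545,283), collar (598,318) and corkscrew (548,348). The foil cutter could be any of three black blocks, at (260,268), (350,380) and (433,380). There are tall pole stands at (575,230) and (693,272), and I'll stay clear of those.

```bash
cat > h.py <<'E'
from workcell import robot, imaging, job
import cv2,numpy as np
from scipy.spatial.transform import Rotation as Ro
def rays(name,uv,z,pose=None):
    c=imaging.camera_info(name);uv=np.atleast_2d(uv).astype(float)
    d=np.c_[uv,np.ones(len(uv))]@np.linalg.inv(c["K"]).T
    if name=="wrist":
        T=np.eye(4);T[:3,:3]=Ro.from_euler("xyz",pose[1]).as_matrix();T[:3,3]=pose[0]
        T=T@c["T_tool_cam"];C=T[:3,3];D=d@T[:3,:3].T
    else:
        C=-c["R"].T@c["t"];D=d@c["R"]
    return C+D*((z-C[2])/D[:,2])[:,None]
def proj(name,X,pose=None):
    c=imaging.camera_info(name);X=np.atleast_2d(X).astype(float)
    if name=="wrist":
        T=np.eye(4);T[:3,:3]=Ro.from_euler("xyz",pose[1]).as_matrix();T[:3,3]=pose[0]
        M=np.linalg.inv(T@c["T_tool_cam"]);p=X@M[:3,:3].T+M[:3,3]
    else: p=X@c["R"].T+c["t"]
    p=p@c["K"].T;return p[:,:2]/p[:,2:]
def st():
    s=robot.get_state();return (np.array(s["tool_pos"]),np.array(s["eef_rot"])),s
E
python3 - <<'E'
from h import *
im=imaging.camera("top")[:,:,::-1];cv2.imwrite("pics/top_raw.png",im)
f=.64
P={"cutpock":(380,238,30),"colpock":(432,249,30),"scrpock":(369,291,14),"stpock":(420,300,16),"match":(206,300,18),"block":(260,268,16),"b2":(350,380,16),"b3":(433,380,16),"stopper":(262,344,58),"cork":(545,283,14),"collar":(598,318,14),"screwhandle":(550,348,121),"pole1":(577,230,0),"pole2":(693,272,0),"candle":(675,340,0),"latch":(460,282,20)}
for k,(u,v,z) in P.items():
    w=rays("top",[u*f,v*f],z)[0];print(k,np.round(w),"r",round(np.hypot(*w[:2])))
a=cv2.resize(im[140:280,90:310],None,fx=3.6,fy=3.6,interpolation=cv2.INTER_CUBIC);cv2.imwrite("pics/cropL.png",a)
E
```

```text
cutpock [607.  37.  30.] r 608
colpock [586. -54.  30.] r 588
scrpock [516.  58.  14.] r 519
stpock [497. -32.  16.] r 498
match [505. 344.  18.] r 611
block [560. 250.  16.] r 614
b2 [360.  93.  16.] r 372
b3 [357. -51.  16.] r 361
stopper [423. 238.  58.] r 485
cork [ 523. -254.   14.] r 582
collar [ 459. -345.   14.] r 574
screwhandle [ 403. -236.  121.] r 467
pole1 [ 621. -319.    0.] r 698
pole2 [ 540. -524.    0.] r 752
candle [ 418. -483.    0.] r 639
latch [ 527. -103.   20.] r 537
```

View pics/cropL.png

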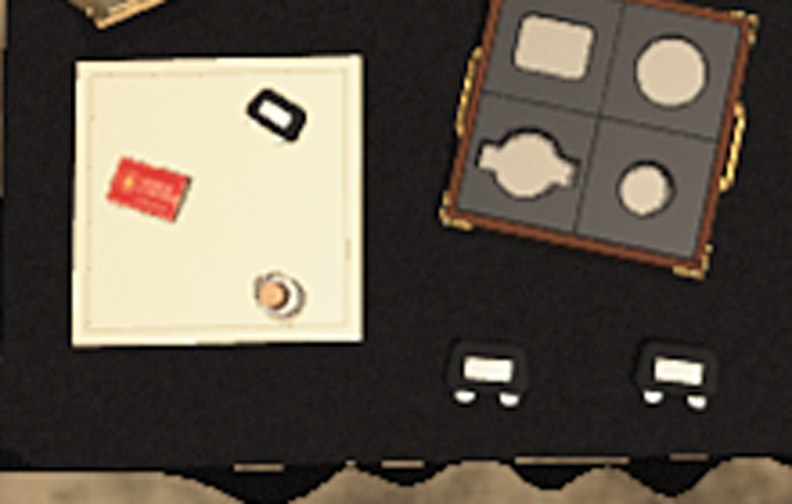

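The cutter is the block at crop (277,115), on the mat. It's clearly smaller than the two black blocks with feet at (487,370) and (677,370), which are off the mats. Next I move over the left mat for a wrist view.

Request:
{"api": "arm_command", "payload": {"plan": [{"delta_pos":[-0.85,-0.5,0],"yaw":0,"grip":85},{"delta_pos":[-0.85,-0.5,0],"yaw":0,"grip":85},{"delta_pos":[-0.85,-0.5,0],"yaw":0,"grip":85},{"delta_pos":[-0.85,-0.5,0],"yaw":0,"grip":85},{"delta_pos":[-0.85,-0.5,0],"yaw":0,"grip":85}]}}

```text
time_s: 0.57
tool_pos: [383.1, 428.4, 199.0]
eef_rot: [-3.141, -0.0, 2.715]
contact_force: [1.4, 1.1, 0.7]
width: 85.1
grasp_force: 0.0
```

Request:
{"api": "arm_command", "payload": {"plan": [{"delta_pos":[-0.85,-0.5,0],"yaw":0,"grip":85},{"delta_pos":[-0.85,-0.5,0],"yaw":0,"grip":85},{"delta_pos":[-0.85,-0.5,0],"yaw":0,"grip":85},{"delta_pos":[-0.85,-0.5,0],"yaw":0,"grip":85},{"delta_pos":[0,0,0],"yaw":0,"grip":85}]}}

```text
time_s: 0.98
tool_pos: [478.3, 292.5, 199.5]
eef_rot: [-3.14, 0.003, 2.704]
contact_force: [1.1, -0.7, 0.0]
width: 85.1
grasp_force: 0.0
```

```bash
cat > snap.py <<'E'
from h import *
import sys,json
def snap(n):
    p,s=st();im=imaging.camera("wrist")[:,:,::-1]
    cv2.imwrite(f"pics/{n}.png",cv2.resize(im,(800,600),interpolation=cv2.INTER_CUBIC));cv2.imwrite(f"pics/{n}_raw.png",im)
    json.dump([list(map(float,p[0])),list(map(float,p[1]))],open(f"pics/{n}.json","w"))
    print(s["time_s"],np.round(p[0],1),np.round(p[1],3),"w",round(s["width"],1),"j",np.round(s["joint_pos"],2));return p,im
if __name__=="__main__": snap(sys.argv[1])
E
python3 snap.py w1
```

```text
0.9833 [478.3 292.5 199.5] [-3.140e+00  3.000e-03  2.704e+00] w 85.1 j [-0.85  0.15  0.25  1.7  -0.03  1.3   0.54]
```

View pics/w1.png

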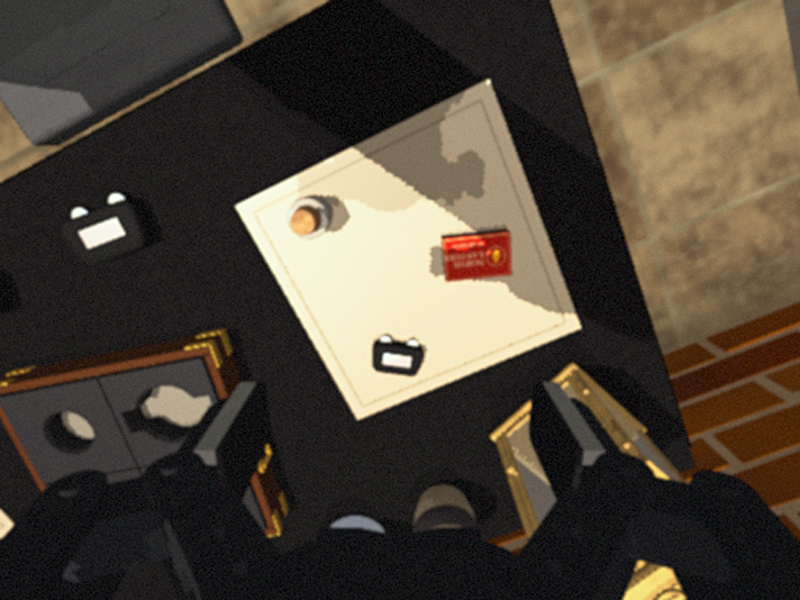

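The wrist view shows the stopper's cork at (306,220), the matchbox at (477,255) and the cutter at (398,357). The cutter's two small wheels are on its robot side, which is its −x side.

```bash
cat >> h.py <<'E'
def go(target,yaw_deg=None):
    """tool-axis shift in units and tool yaw in deg to get TCP to target"""
    p,_=st();R=Ro.from_euler("xyz",p[1]).as_matrix()
    d=R.T@(np.array(target)-p[0])/40
    y=None if yaw_deg is None else round(float((np.degrees(p[1][2])-yaw_deg+180)%360-180),1)
    print("go units",np.round(d,3),"yaw",y,"  norm rows>=",round(np.linalg.norm(d),2))
E
python3 - <<'E'
from h import *
p,_=st();f=.64
for k,u,v,z in [("cutL",376,362,16),("cutR",420,358,16),("cutinlay",397,360,16),("stopper",306,221,58),("match",477,254,18),("scrpock",175,404,36)]:
    print(k,np.round(rays("wrist",[u*f,v*f],z,p)[0],1))
E
```

```text
cutL [554.7 238.1  16. ]
cutR [567.3 274.3  16. ]
cutinlay [560.6 255.4  16. ]
stopper [419.5 252.   58. ]
match [502.2 353.1  18. ]
scrpock [509.9  71.7  36. ]
```

Run:
```python
from snap import *
p0=json.load(open("pics/w1.json"));a=cv2.imread("pics/w1_raw.png")
p,im=snap("w2")
print(cv2.phaseCorrelate(a[:,:,1].astype(float),im[:,:,1].astype(float)))
print(_ if 0 else robot.get_state()["joint_velocities"])
```

```text
1.0333 [475.9 296.4 199.3] [-3.141e+00  1.000e-03  2.707e+00] w 85.0 j [-0.86  0.15  0.25  1.7  -0.04  1.3   0.53]
((-1.828210793518224, 2.895365041116122), 0.8693149810739342)
[-3.63433440e-02  6.73347017e-03 -5.25045955e-02 -3.54529248e-03
 -1.37700545e-02 -9.61457153e-05 -1.22589304e-02]
```

Request:
{"api": "arm_command", "payload": {"plan": [{"delta_pos":[-0.79,-0.05,0.42],"yaw":0,"grip":85},{"delta_pos":[-0.79,-0.05,0.42],"yaw":0,"grip":85},{"delta_pos":[-0.79,-0.05,0.42],"yaw":0,"grip":85},{"delta_pos":[0,0,0],"yaw":7,"grip":85},{"delta_pos":[0,0,0],"yaw":7,"grip":85}]}}

```text
time_s: 1.5
tool_pos: [556.9, 255.8, 146.8]
eef_rot: [-3.138, -0.001, 2.464]
contact_force: [-0.7, 0.6, 0.8]
width: 85.0
grasp_force: 0.0
```

Request:
{"api": "arm_command", "payload": {"plan": [{"delta_pos":[0,0,0],"yaw":7,"grip":70},{"delta_pos":[0,0,0],"yaw":7,"grip":70},{"delta_pos":[0,0,0],"yaw":7,"grip":70},{"delta_pos":[0,0,0],"yaw":7,"grip":70},{"delta_pos":[0,0,0],"yaw":7,"grip":60}]}}

```text
time_s: 1.92
tool_pos: [555.9, 258.4, 148.4]
eef_rot: [-3.141, -0.0, 1.856]
contact_force: [-0.1, 0.7, -0.5]
width: 60.7
grasp_force: 0.0
```

Request:
{"api": "arm_command", "payload": {"plan": [{"delta_pos":[0,0,0],"yaw":7,"grip":60},{"delta_pos":[0,0,0],"yaw":7,"grip":60},{"delta_pos":[0,0,0],"yaw":7,"grip":60},{"delta_pos":[0,0,0],"yaw":7,"grip":60},{"delta_pos":[0,0,0],"yaw":7,"grip":60}]}}

```text
time_s: 2.33
tool_pos: [555.8, 258.4, 148.4]
eef_rot: [-3.141, 0.0, 1.245]
contact_force: [-0.0, 0.6, -0.0]
width: 60.1
grasp_force: 0.0
```

Request:
{"api": "arm_command", "payload": {"plan": [{"delta_pos":[0,0,0],"yaw":7,"grip":60},{"delta_pos":[0,0,0],"yaw":0,"grip":60},{"delta_pos":[0,0,0],"yaw":0,"grip":60},{"delta_pos":[0,0,0],"yaw":0,"grip":60},{"delta_pos":[0,0,0],"yaw":0,"grip":60}]}}

```text
time_s: 2.75
tool_pos: [556.6, 256.9, 148.7]
eef_rot: [-3.141, 0.0, 1.13]
contact_force: [0.5, 0.1, 1.4]
width: 60.1
grasp_force: 0.0
```

```bash
python3 snap.py w3
```

```text
2.75 [556.6 256.9 148.7] [-3.141  0.     1.13 ] w 60.1 j [-0.93  0.31  0.53  1.65 -0.17  1.23 -0.81]
```

View pics/w3.png

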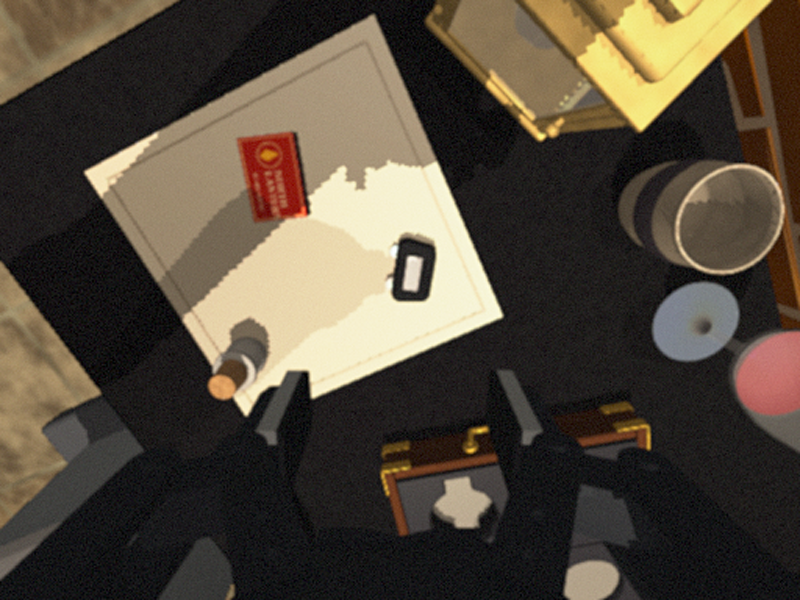

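Now the cutter is nearly under the tool, at (413,270), with its wheels at (393,270). I'll measure it by segmentation.

Run:
```python
from h import *
import json
im=cv2.imread("pics/w3_raw.png");p=json.load(open("pics/w3.json"))
g=im.max(2);x0,y0=245,146;c=g[y0:y0+54,x0:x0+40]
m=(c<75).astype(np.uint8);m=cv2.morphologyEx(m,cv2.MORPH_OPEN,np.ones((2,2),np.uint8))
n,l,s,ce=cv2.connectedComponentsWithStats(m);k=1+np.argmax(s[1:,4]);print(s[k])
cs,_=cv2.findContours((l==k).astype(np.uint8),0,2);q=cv2.convexHull(max(cs,key=cv2.contourArea))[:,0]+[x0,y0]
def rect(q,z,lab):
    w=rays("wrist",q,z,p)[:,:2].astype(np.float32);r=cv2.minAreaRect(w);b=cv2.boxPoints(r);e=b[1]-b[0];f=b[2]-b[1];L=e if np.hypot(*e)>np.hypot(*f) else f
    print(lab,np.round(r[0],1),np.round(r[1],1),"long axis deg",round(np.degrees(np.arctan2(L[1],L[0]))%180,1))
rect(q,16,"block")
i=((c>130)&(np.indices(c.shape)[0]>0)).astype(np.uint8)
n,l,s,ce=cv2.connectedComponentsWithStats(i)
for k in range(1,n):
    if 40<s[k][4]<300:
        yx=np.argwhere(l==k)[:,::-1]+[x0,y0];rect(yx,16,f"inlay {s[k][4]}")
```

```text
[  7   8  27  39 595]
block [564.5 250.4] [43.9 25.8] long axis deg 56.0
inlay 220 [562.5 250.4] [24.9 10.9] long axis deg 56.4
```

Request:
{"api": "arm_command", "payload": {"plan": [{"delta_pos":[0,0,0],"yaw":4.4,"grip":55},{"delta_pos":[0,0,0],"yaw":4.4,"grip":55},{"delta_pos":[-0.05,0.22,0.7],"yaw":0,"grip":55},{"delta_pos":[0,0,0.8],"yaw":0,"grip":55},{"delta_pos":[0,0,0.7],"yaw":0,"grip":55}]}}

```text
time_s: 3.22
tool_pos: [563.4, 249.5, 59.8]
eef_rot: [3.141, -0.001, 0.974]
contact_force: [-0.9, -0.3, -0.3]
width: 55.0
grasp_force: 0.0
```

Request:
{"api": "arm_command", "payload": {"plan": [{"delta_pos":[0,0,0.6],"yaw":0,"grip":55},{"delta_pos":[0,0,0.4],"yaw":0,"grip":55},{"delta_pos":[0,0,0.15],"yaw":0,"grip":55},{"delta_pos":[0,0,0],"yaw":0,"grip":55},{"delta_pos":[0,0,0],"yaw":0,"grip":55}]}}

```text
time_s: 3.63
tool_pos: [563.5, 249.9, 15.5]
eef_rot: [3.141, -0.0, 0.973]
contact_force: [-0.1, -0.7, 0.6]
width: 54.9
grasp_force: 0.0
```

```bash
python3 -c "
from h import *
go([563,250.4,6],56)"; python3 snap.py w4
```

```text
go units [ 0.003 -0.018  0.238] yaw -0.2   norm rows>= 0.24
3.6333 [563.5 249.9  15.5] [ 3.141 -0.     0.973] w 54.9 j [-0.9   0.46  0.51  1.76 -0.27  0.98 -0.88]
```

View pics/w4.png

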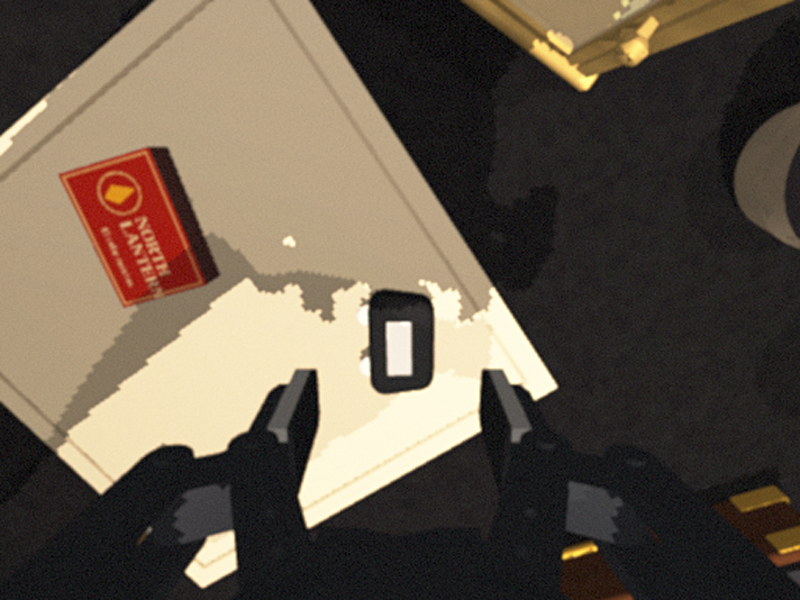

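The cutter is centred between the fingers at (402,341), about 3 mm ahead along tool x. I'll correct for that, descend and grip.

Request:
{"api": "arm_command", "payload": {"plan": [{"delta_pos":[0.07,0,0.12],"yaw":0,"grip":55},{"delta_pos":[0,0,0.12],"yaw":0,"grip":55},{"delta_pos":[0,0,0],"yaw":0,"grip":10},{"delta_pos":[0,0,0],"yaw":0,"grip":10},{"delta_pos":[0,0,0],"yaw":0,"grip":10}]}}

```text
time_s: 4.1
tool_pos: [564.7, 252.1, 5.3]
eef_rot: [3.142, -0.0, 0.973]
contact_force: [0.0, -0.3, 0.6]
width: 19.1
grasp_force: 0.0
```

Request:
{"api": "arm_command", "payload": {"plan": [{"delta_pos":[0,0,0],"yaw":0,"grip":10},{"delta_pos":[0,0,0],"yaw":0,"grip":10},{"delta_pos":[0,0,0],"yaw":0,"grip":10},{"delta_pos":[0,0,-0.4],"yaw":0,"grip":10},{"delta_pos":[0,0,-0.9],"yaw":0,"grip":10}]}}

```text
time_s: 4.52
tool_pos: [561.5, 250.8, 53.6]
eef_rot: [-3.139, 0.007, 0.973]
contact_force: [0.5, 0.4, 0.6]
width: 10.0
grasp_force: 0.0
```

Request:
{"api": "arm_command", "payload": {"plan": [{"delta_pos":[0,0,-1],"yaw":0,"grip":10},{"delta_pos":[0,0,-1],"yaw":-7,"grip":10},{"delta_pos":[0,0,-0.7],"yaw":-7,"grip":10},{"delta_pos":[0,0,0],"yaw":-7,"grip":10},{"delta_pos":[0,0,0],"yaw":0,"grip":10}]}}

```text
time_s: 4.93
tool_pos: [565.8, 252.6, 167.6]
eef_rot: [3.139, -0.003, 1.345]
contact_force: [1.2, 0.5, -0.8]
width: 9.8
grasp_force: 0.0
```

```bash
python3 -c "
from h import *
go([575,0,160],77)"
```

```text
go units [-6.103  1.636  0.174] yaw 0.1   norm rows>= 6.32
```

The fingers closed on nothing, so I'll look.

```bash
python3 snap.py w5
```

```text
4.9333 [565.8 252.6 167.6] [ 3.139e+00 -3.000e-03  1.345e+00] w 9.8 j [-0.9   0.31  0.5   1.61 -0.15  1.26 -0.59]
```

View pics/w5.png

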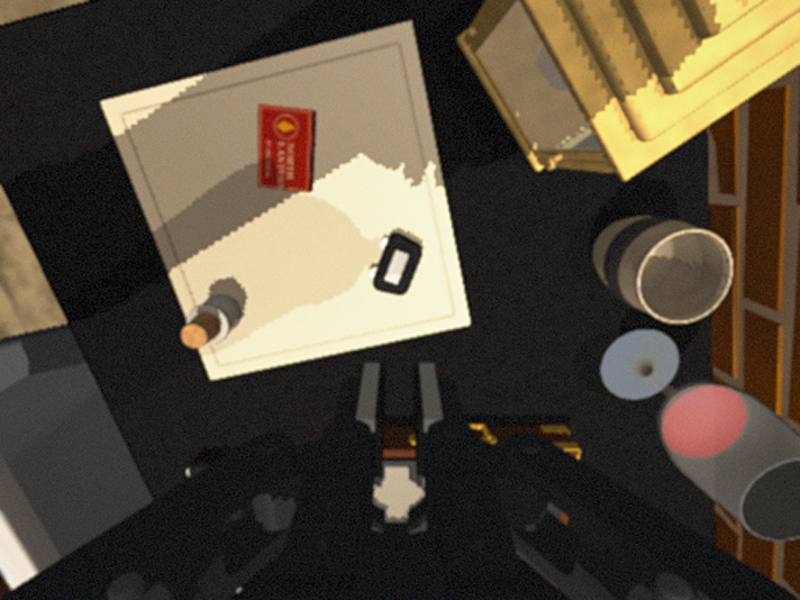

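The cutter is unmoved at (397,262), so the fingers passed over it: the tool is higher than I assumed. I'll check the camera-to-TCP height from the known sizes of the matchbox and cutter.

Run:
```python
from h import *
import json
from scipy.optimize import least_squares
for n in("w4","w5","w3"):
    im=cv2.imread(f"pics/{n}_raw.png");p=json.load(open(f"pics/{n}.json"))
    b,g,r=[im[:,:,i].astype(int) for i in range(3)]
    m=((r>70)&(r>2*g)&(r>2*b)).astype(np.uint8)
    n_,l,s,_=cv2.connectedComponentsWithStats(m);m=(l==1+np.argmax(s[1:,4])).astype(np.uint8)
    m=cv2.morphologyEx(m,cv2.MORPH_CLOSE,np.ones((7,7)))
    q=cv2.findContours(m,0,2)[0];q=cv2.convexHull(max(q,key=cv2.contourArea))[:,0]
    for z in(18,0,-20):
        w=rays("wrist",q,z,p)[:,:2].astype(np.float32);R=cv2.minAreaRect(w);print(n,z,np.round(R[0],1),np.round(R[1],1))
# expected finger tip pixel at TCP, and 22mm pad front edge for tip d behind TCP
c=imaging.camera_info("wrist");M=np.linalg.inv(c["T_tool_cam"])
for d in(0,10,20,30):
    for x in(-11,0,11):
        a=M@[x,5,-d,1];a=c["K"]@a[:3];print(d,x,np.round(a[:2]/a[2]/.64))
```

```text
w4 18 [508.5 348.4] [53.3 36.1]
w4 0 [498.1 351.7] [58.9 39.9]
w4 -20 [486.6 355.4] [65. 44.]
w5 18 [508.3 348. ] [52.2 35.8]
w5 0 [504.2 348.9] [55.1 37.8]
w5 -20 [499.6 350. ] [58.3 40. ]
w3 18 [508.5 348.3] [52.2 35.8]
w3 0 [503.7 349.4] [55.3 37.9]
w3 -20 [498.3 350.6] [58.7 40.2]
0 -11 [412. 372.]
0 0 [413. 349.]
0 11 [413. 324.]
10 -11 [413. 384.]
10 0 [413. 359.]
10 11 [413. 334.]
20 -11 [414. 397.]
20 0 [414. 371.]
20 11 [414. 344.]
30 -11 [415. 411.]
30 0 [415. 384.]
30 11 [415. 356.]
```

The camera geometry checks out: the matchbox measures 52x36 at its true height. The fingertips, though, appear roughly 35–40 mm short of the reported TCP. I'll return over the cutter and feel downward carefully.

Request:
{"api": "arm_command", "payload": {"plan": [{"delta_pos":[0,0,0],"yaw":7,"grip":55},{"delta_pos":[0,0,0],"yaw":7,"grip":55},{"delta_pos":[0,0,0],"yaw":7,"grip":55},{"delta_pos":[-0.07,-0.02,0.7],"yaw":0,"grip":55},{"delta_pos":[0,0,0.9],"yaw":0,"grip":55}]}}

```text
time_s: 5.4
tool_pos: [563.4, 250.5, 101.7]
eef_rot: [3.14, -0.003, 0.967]
contact_force: [1.1, 0.3, -0.2]
width: 55.0
grasp_force: 0.0
```

Request:
{"api": "arm_command", "payload": {"plan": [{"delta_pos":[0,0,0.9],"yaw":0,"grip":55},{"delta_pos":[0,0,0.9],"yaw":0,"grip":55},{"delta_pos":[0,0,0.5],"yaw":0,"grip":55},{"delta_pos":[0,0,0.15],"yaw":0,"grip":55},{"delta_pos":[0,0,0],"yaw":0,"grip":55}]}}

```text
time_s: 5.82
tool_pos: [560.4, 249.1, 0.6]
eef_rot: [-3.14, 0.005, 0.97]
contact_force: [0.6, -0.1, 0.4]
width: 54.9
grasp_force: 0.0
```

Request:
{"api": "arm_command", "payload": {"plan": [{"delta_pos":[0,0,0],"yaw":0,"grip":55},{"delta_pos":[0,0,0.05],"yaw":0,"grip":55},{"delta_pos":[0,0,0.05],"yaw":0,"grip":55},{"delta_pos":[0,0,0.05],"yaw":0,"grip":55},{"delta_pos":[0,0,0],"yaw":0,"grip":55}]}}

```text
time_s: 6.23
tool_pos: [562.6, 250.5, -2.4]
eef_rot: [3.141, -0.001, 0.973]
contact_force: [0.0, 0.6, -0.1]
width: 54.6
grasp_force: 0.0
```

Run:
```python
from snap import *
p,im=snap("w6");go([563.5,250.5,p[0][2]],56)
cv2.imwrite("pics/w6c.png",cv2.resize(im[160:320,140:370],None,fx=3.4,fy=3.4,interpolation=cv2.INTER_CUBIC))
```

```text
6.2333 [562.6 250.5  -2.4] [ 3.141e+00 -1.000e-03  9.730e-01] w 54.6 j [-0.89  0.48  0.5   1.78 -0.28  0.95 -0.87]
go units [ 0.016  0.02  -0.002] yaw -0.3   norm rows>= 0.03
```

View pics/w6c.png

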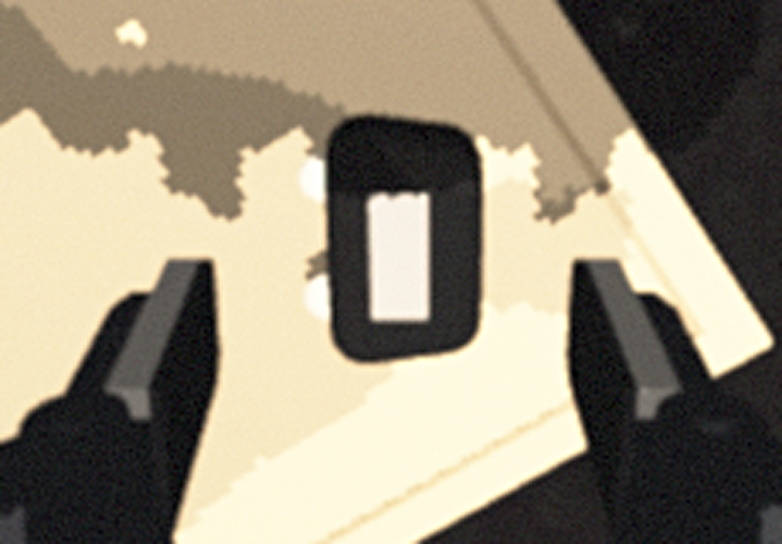

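The fingertip corners in the crop, (213,260) and (573,260), put the tips 40 mm behind the reported TCP at this opening. They are about 36 mm behind when nearly shut. I'll apply that offset and descend to grip.

Request:
{"api": "arm_command", "payload": {"plan": [{"delta_pos":[0.02,0.06,0.3],"yaw":0,"grip":45},{"delta_pos":[0,0,0.25],"yaw":0,"grip":45},{"delta_pos":[0,0,0.15],"yaw":0,"grip":45},{"delta_pos":[0,0,0],"yaw":0,"grip":45},{"delta_pos":[0,0,0],"yaw":0,"grip":45}]}}

```text
time_s: 6.7
tool_pos: [564.5, 249.2, -31.7]
eef_rot: [-3.141, 0.001, 0.973]
contact_force: [-1.3, -0.3, 0.2]
width: 44.9
grasp_force: 0.0
```

Request:
{"api": "arm_command", "payload": {"plan": [{"delta_pos":[0,0,0],"yaw":0,"grip":10},{"delta_pos":[0,0,0],"yaw":0,"grip":10},{"delta_pos":[0,0,0],"yaw":0,"grip":10},{"delta_pos":[0,0,0],"yaw":0,"grip":10},{"delta_pos":[0,0,0],"yaw":0,"grip":10}]}}

```text
time_s: 7.12
tool_pos: [565.8, 249.7, -29.9]
eef_rot: [3.141, -0.001, 0.973]
contact_force: [-1.5, -0.5, 11.1]
width: 25.9
grasp_force: 62.5
```

It's gripped, but the tips are touching the mat (11 N up), so the tip offset is about 32 mm. To be able to seat it in the 6 mm pocket I'll regrip about 4 mm higher.

Request:
{"api": "arm_command", "payload": {"plan": [{"delta_pos":[0,0,0],"yaw":0,"grip":45},{"delta_pos":[0,0,0],"yaw":0,"grip":45},{"delta_pos":[0,0,-0.12],"yaw":0,"grip":45},{"delta_pos":[0,0,0],"yaw":0,"grip":45},{"delta_pos":[0,0,0],"yaw":0,"grip":45}]}}

```text
time_s: 7.53
tool_pos: [564.9, 249.6, -25.9]
eef_rot: [3.142, -0.0, 0.973]
contact_force: [-0.3, 0.3, -0.2]
width: 45.1
grasp_force: 0.0
```

Request:
{"api": "arm_command", "payload": {"plan": [{"delta_pos":[0,0,0],"yaw":0,"grip":10},{"delta_pos":[0,0,0],"yaw":0,"grip":10},{"delta_pos":[0,0,0],"yaw":0,"grip":10},{"delta_pos":[0,0,0],"yaw":0,"grip":10},{"delta_pos":[0,0,0],"yaw":0,"grip":10}]}}

```text
time_s: 7.95
tool_pos: [565.0, 249.6, -25.8]
eef_rot: [3.142, -0.0, 0.973]
contact_force: [-1.1, -0.2, 5.7]
width: 25.5
grasp_force: 59.5
```

Request:
{"api": "arm_command", "payload": {"plan": [{"delta_pos":[0,0,-0.4],"yaw":0,"grip":10},{"delta_pos":[0,0,-0.9],"yaw":0,"grip":10},{"delta_pos":[0,0,-0.9],"yaw":-7,"grip":10},{"delta_pos":[0,0,-0.9],"yaw":-7,"grip":10},{"delta_pos":[0,0,-0.3],"yaw":-7,"grip":10}]}}

```text
time_s: 8.37
tool_pos: [567.2, 250.3, 115.3]
eef_rot: [3.137, -0.004, 1.345]
contact_force: [1.5, 0.2, -0.3]
width: 25.3
grasp_force: 59.2
```

Request:
{"api": "arm_command", "payload": {"plan": [{"delta_pos":[-0.4,0.08,0],"yaw":0,"grip":10},{"delta_pos":[-0.95,0.19,0],"yaw":0,"grip":10},{"delta_pos":[-0.95,0.19,0],"yaw":0,"grip":10},{"delta_pos":[-0.95,0.19,0],"yaw":0,"grip":10},{"delta_pos":[-0.95,0.19,0],"yaw":0,"grip":10}]}}

```text
time_s: 8.78
tool_pos: [557.9, 76.0, 109.0]
eef_rot: [-3.14, 0.001, 1.338]
contact_force: [1.1, 0.0, 0.4]
width: 25.6
grasp_force: 59.1
```

Request:
{"api": "arm_command", "payload": {"plan": [{"delta_pos":[-0.95,0.19,0],"yaw":0,"grip":10},{"delta_pos":[-0.95,0.19,0],"yaw":0,"grip":10},{"delta_pos":[-0.95,0.19,0],"yaw":0,"grip":10},{"delta_pos":[-0.5,0.1,0],"yaw":0,"grip":10},{"delta_pos":[0,0,0],"yaw":0,"grip":10}]}}

```text
time_s: 9.2
tool_pos: [552.7, -65.2, 109.4]
eef_rot: [-3.141, 0.002, 1.33]
contact_force: [-0.1, -0.3, -0.3]
width: 25.8
grasp_force: 59.1
```

Request:
{"api": "arm_command", "payload": {"plan": [{"delta_pos":[0,0,0],"yaw":0,"grip":10},{"delta_pos":[0,0,0],"yaw":0,"grip":10},{"delta_pos":[0,0,0],"yaw":0,"grip":10},{"delta_pos":[0,0,0],"yaw":0,"grip":10},{"delta_pos":[0,0,0],"yaw":0,"grip":10}]}}

```text
time_s: 9.62
tool_pos: [554.4, -57.1, 109.8]
eef_rot: [-3.141, 0.0, 1.341]
contact_force: [-0.3, -0.2, -0.9]
width: 25.6
grasp_force: 59.1
```

```bash
python3 snap.py w7
```

```text
9.6167 [554.4 -57.1 109.8] [-3.141  0.     1.341] w 25.6 j [-0.53  0.24  0.63  1.83 -0.16  1.12 -0.07]
```

View pics/w7.png

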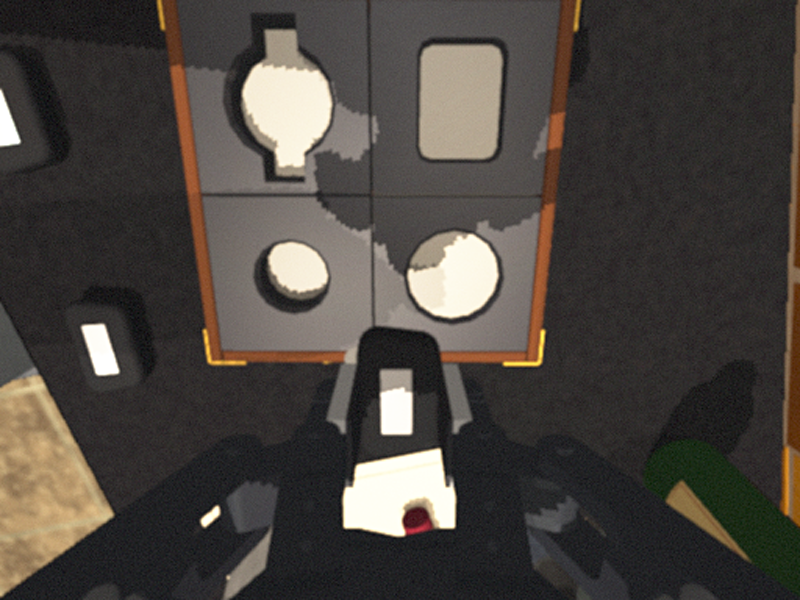

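All four pockets are clear: cutter (461,100), collar (453,276), corkscrew (287,100) and stopper (296,275), with the tile cross at (372,195). The held cutter is square in the grip at (396,402). Next I compute the pocket poses.

Run:
```python
from h import *
import json
p=json.load(open("pics/w7.json"));f=.64
W=lambda u,v,z=36:rays("wrist",[u*f,v*f],z,p)[0][:2]
cr=W(372,195);a=W(371,10)-W(373,345);b=W(545,195)-W(204,195)
print("cross",cr,"y axis deg",np.degrees(np.arctan2(a[1],a[0])),"x axis deg",np.degrees(np.arctan2(b[1],b[0])))
ya=np.radians((np.degrees(np.arctan2(a[1],a[0]))+90+np.degrees(np.arctan2(b[1],b[0])))/2);Y=np.array([np.cos(ya),np.sin(ya)]);X=np.array([Y[1],-Y[0]])
print("yaw y",np.degrees(ya))
pk={n:cr+45*sx*X+45*sy*Y for n,sx,sy in [("cutter",1,1),("collar",1,-1),("stopper",-1,-1),("screw",-1,1)]}
for n in pk: print(n,np.round(pk[n],1),"px at36",np.round(proj("wrist",[*pk[n],36],p)[0]/f))
json.dump({**{n:list(v) for n,v in pk.items()},"ydeg":float(np.degrees(ya))},open("pk.json","w"))
go([*(pk["cutter"]+2*X),40],np.degrees(ya))
```

```text
cross [552.42709769   1.05142398] y axis deg 76.09725067309698 x axis deg -13.20842338778917
yaw y 76.44441364265391
cutter [606.7  34.3] px at36 [460. 105.]
collar [585.6 -53.2] px at36 [452. 276.]
stopper [498.1 -32.1] px at36 [294. 276.]
screw [519.2  55.3] px at36 [282. 104.]
go units [2.527 0.802 1.747] yaw 0.4   norm rows>= 3.17
```

Request:
{"api": "arm_command", "payload": {"plan": [{"delta_pos":[0.84,0.27,0.3],"yaw":0.4,"grip":10},{"delta_pos":[0.84,0.27,0.4],"yaw":0,"grip":10},{"delta_pos":[0.84,0.27,0.5],"yaw":0,"grip":10},{"delta_pos":[0,0,0.5],"yaw":0,"grip":10},{"delta_pos":[0,0,0],"yaw":0,"grip":10}]}}

```text
time_s: 10.08
tool_pos: [607.4, 35.4, 37.7]
eef_rot: [-3.136, 0.002, 1.337]
contact_force: [-1.6, -0.3, -0.5]
width: 25.4
grasp_force: 59.2
```

Request:
{"api": "arm_command", "payload": {"plan": [{"delta_pos":[0,0,0],"yaw":0,"grip":10},{"delta_pos":[0,0,0],"yaw":0,"grip":10},{"delta_pos":[0,0,0],"yaw":0,"grip":10},{"delta_pos":[0,0,0],"yaw":0,"grip":10},{"delta_pos":[0,0,0],"yaw":0,"grip":10}]}}

```text
time_s: 10.5
tool_pos: [609.9, 31.7, 43.1]
eef_rot: [3.14, -0.001, 1.331]
contact_force: [0.4, 0.7, -0.6]
width: 25.4
grasp_force: 59.2
```

```bash
python3 - <<'E'
from h import *
go([607.2+1.4,33.8,15],76.4)
E
python3 snap.py w8
```

```text
go units [ 0.044 -0.045  0.703] yaw -0.1   norm rows>= 0.71
10.5 [609.9  31.7  43.1] [ 3.140e+00 -1.000e-03  1.331e+00] w 25.4 j [-0.57  0.42  0.56  1.76 -0.26  1.03 -0.16]
```

View pics/w8.png

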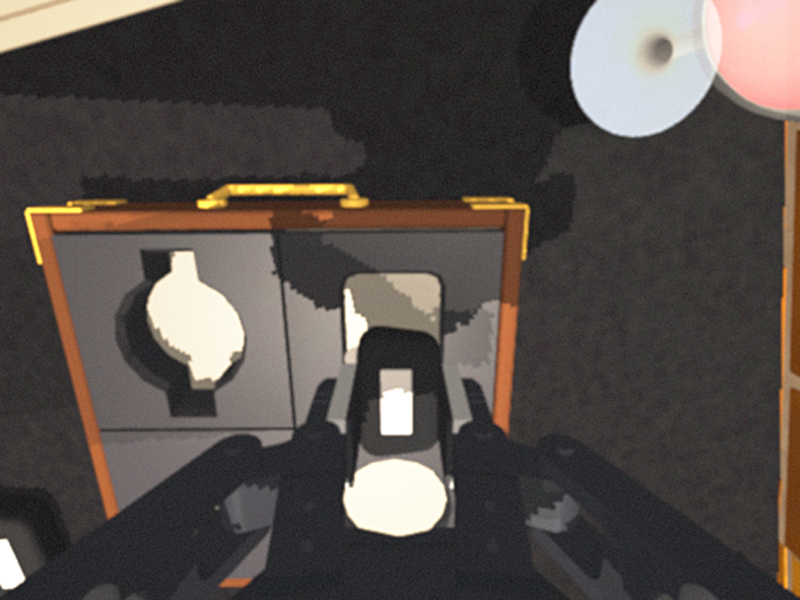

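The cutter is aligned over its pocket at (392,320). I lower it.

Request:
{"api": "arm_command", "payload": {"plan": [{"delta_pos":[0.04,-0.05,0.3],"yaw":0,"grip":10},{"delta_pos":[0,0,0.3],"yaw":0,"grip":10},{"delta_pos":[0,0,0.15],"yaw":0,"grip":10},{"delta_pos":[0,0,0.1],"yaw":0,"grip":10},{"delta_pos":[0,0,0.05],"yaw":0,"grip":10}]}}

```text
time_s: 10.97
tool_pos: [607.1, 34.1, 4.6]
eef_rot: [-3.14, 0.001, 1.332]
contact_force: [-1.2, 0.0, -0.3]
width: 25.7
grasp_force: 59.2
```

Request:
{"api": "arm_command", "payload": {"plan": [{"delta_pos":[0,0,0.03],"yaw":0,"grip":10},{"delta_pos":[0,0,0],"yaw":0,"grip":10},{"delta_pos":[0,0,0],"yaw":0,"grip":10},{"delta_pos":[0,0,0],"yaw":0,"grip":10},{"delta_pos":[0,0,0],"yaw":0,"grip":10}]}}

```text
time_s: 11.38
tool_pos: [608.1, 34.2, 5.2]
eef_rot: [3.141, -0.0, 1.332]
contact_force: [1.2, -0.3, -0.3]
width: 25.6
grasp_force: 59.2
```

Request:
{"api": "arm_command", "payload": {"plan": [{"delta_pos":[0,0,0.05],"yaw":0,"grip":10},{"delta_pos":[0,0,0],"yaw":0,"grip":10},{"delta_pos":[0,0,0],"yaw":0,"grip":45},{"delta_pos":[0,0,0],"yaw":0,"grip":45},{"delta_pos":[0,0,0],"yaw":0,"grip":45}]}}

```text
time_s: 11.8
tool_pos: [608.0, 34.2, 2.9]
eef_rot: [3.141, -0.0, 1.332]
contact_force: [0.3, -0.5, 1.1]
width: 44.8
grasp_force: 0.0
```

Request:
{"api": "arm_command", "payload": {"plan": [{"delta_pos":[0,0,-0.4],"yaw":0,"grip":45},{"delta_pos":[0,0,-0.8],"yaw":0,"grip":45},{"delta_pos":[-0.8,0,-0.8],"yaw":0,"grip":45},{"delta_pos":[-0.8,0,-0.5],"yaw":0,"grip":45},{"delta_pos":[-0.4,0,0],"yaw":0,"grip":45}]}}

```text
time_s: 12.22
tool_pos: [591.3, -45.4, 105.1]
eef_rot: [3.135, -0.001, 1.329]
contact_force: [0.4, -1.1, -0.3]
width: 45.2
grasp_force: 0.0
```

Request:
{"api": "arm_command", "payload": {"plan": [{"delta_pos":[0,0,0],"yaw":0,"grip":45},{"delta_pos":[0,0,0],"yaw":0,"grip":45},{"delta_pos":[0,0,0],"yaw":0,"grip":45},{"delta_pos":[0,0,0],"yaw":0,"grip":45},{"delta_pos":[0,0,0],"yaw":0,"grip":45}]}}

```text
time_s: 12.63
tool_pos: [589.5, -39.8, 99.7]
eef_rot: [-3.141, 0.0, 1.334]
contact_force: [0.9, -0.2, -1.1]
width: 44.9
grasp_force: 0.0
```

Run:
```python
from snap import *
p,im=snap("w9")
cv2.imwrite("pics/tmp.png",cv2.resize(im[:260,120:400],None,fx=2.2,fy=2.2,interpolation=cv2.INTER_CUBIC))
```

```text
12.6333 [589.5 -39.8  99.7] [-3.141  0.     1.334] w 44.9 j [-0.52  0.32  0.61  1.76 -0.2   1.12 -0.07]
```

View pics/tmp.png

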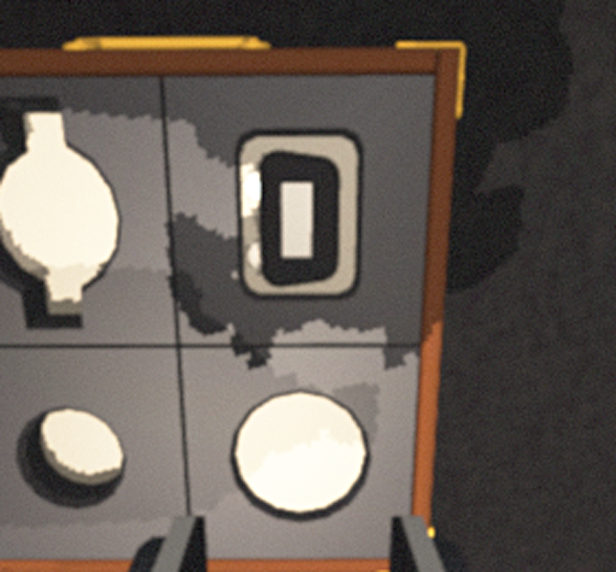

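The cutter lies flat inside its pocket, at crop (298,215). The stopper is next, and I can measure it from the w3 and w5 pictures I already have.

Run:
```python
from h import *
import json
f=.64
for n,uv in(("w3",(222,387)),("w5",(194,335)),("w2",None)):
    im=cv2.imread(f"pics/{n}_raw.png");p=json.load(open(f"pics/{n}.json"))
    hsv=cv2.cvtColor(im,cv2.COLOR_BGR2HSV)
    m=((hsv[:,:,0]>6)&(hsv[:,:,0]<20)&(hsv[:,:,1]>85)&(hsv[:,:,2]>150)).astype(np.uint8)
    k,l,s,c=cv2.connectedComponentsWithStats(m)
    for i in range(1,k):
        if s[i,4]>60 and s[i,4]<1500:
            w=rays("wrist",c[i],58,p)[0]
            if np.hypot(w[0]-422,w[1]-240)<40: print(n,s[i],np.round(c[i]/f),np.round(w,1))
    if uv: print(n,"eye",np.round(rays("wrist",np.array(uv)*f,58,p)[0],1))
go([422,240,120],90)
```

```text
w3 [134 240  17  16 209] [222. 386.] [421.3 244.9  58. ]
w3 eye [421.3 244.4  58. ]
w5 [116 207  17  16 207] [194. 336.] [421.2 244.8  58. ]
w5 eye [421.6 245.2  58. ]
w2 [184 138  16  16 192] [299. 227.] [421.3 244.   58. ]
go units [ 5.822 -5.714 -0.504] yaw -13.6   norm rows>= 8.17
```

Request:
{"api": "arm_command", "payload": {"plan": [{"delta_pos":[0.3,-0.3,0],"yaw":0,"grip":45},{"delta_pos":[0.66,-0.64,0],"yaw":0,"grip":45},{"delta_pos":[0.66,-0.64,0],"yaw":0,"grip":45},{"delta_pos":[0.66,-0.64,0],"yaw":0,"grip":45},{"delta_pos":[0.66,-0.64,0],"yaw":0,"grip":45}]}}

```text
time_s: 13.1
tool_pos: [505.1, 101.8, 100.1]
eef_rot: [-3.142, 0.0, 1.333]
contact_force: [0.7, 0.9, -0.1]
width: 45.4
grasp_force: 0.0
```

Request:
{"api": "arm_command", "payload": {"plan": [{"delta_pos":[0.66,-0.64,0],"yaw":0,"grip":45},{"delta_pos":[0.66,-0.64,0],"yaw":0,"grip":45},{"delta_pos":[0.66,-0.64,0],"yaw":0,"grip":45},{"delta_pos":[0.66,-0.64,0],"yaw":0,"grip":45},{"delta_pos":[0.35,-0.34,0],"yaw":0,"grip":45}]}}

```text
time_s: 13.52
tool_pos: [418.8, 248.1, 100.2]
eef_rot: [-3.141, -0.001, 1.337]
contact_force: [0.0, -0.7, -0.2]
width: 44.8
grasp_force: 0.0
```

Request:
{"api": "arm_command", "payload": {"plan": [{"delta_pos":[0,0,0],"yaw":0,"grip":45},{"delta_pos":[0,0,0],"yaw":0,"grip":45},{"delta_pos":[0,0,0],"yaw":0,"grip":45},{"delta_pos":[0,0,0],"yaw":0,"grip":45},{"delta_pos":[0,0,0],"yaw":0,"grip":45}]}}

```text
time_s: 13.93
tool_pos: [422.3, 242.8, 100.2]
eef_rot: [3.141, 0.0, 1.33]
contact_force: [0.2, -0.2, -1.0]
width: 45.3
grasp_force: 0.0
```

Run:
```python
from snap import *
p,im=snap("w10")
q=proj("wrist",[421.3,244.8,58],p)[0];print("pred",q)
hsv=cv2.cvtColor(im,cv2.COLOR_BGR2HSV)
m=((hsv[:,:,0]>6)&(hsv[:,:,0]<20)&(hsv[:,:,1]>85)&(hsv[:,:,2]>120)).astype(np.uint8)
k,l,s,c=cv2.connectedComponentsWithStats(m)
for i in range(1,k):
    if 60<s[i,4]<3000:print(s[i],c[i],np.round(rays("wrist",c[i],58,p)[0],1))
go([421.3,244.8,5],76.4)
```

```text
13.9333 [422.3 242.8 100.2] [3.141 0.    1.33 ] w 45.3 j [-1.    0.08  0.4   1.99 -0.03  1.08 -0.82]
pred [254.38359056 198.86655217]
[303   0  55  78 644] [328.75776398  40.00931677] [496.9 342.9  58. ]
[322   6  22  24 248] [331.97580645  17.5483871 ] [501.2 355.6  58. ]
[329  33   9  20  89] [333.06741573  43.40449438] [499.4 340.2  58. ]
[244 188  22  21 367] [254.48773842 198.05722071] [421.5 245.4  58. ]
[140 338  19  42 349] [151.70200573 360.76504298] [284.5 106.4  58. ]
go units [ 0.041 -0.034  2.381] yaw -0.2   norm rows>= 2.38
```

Measured at (421.5,245.4), as predicted. I descend, grip and lift.

Request:
{"api": "arm_command", "payload": {"plan": [{"delta_pos":[0.05,-0.03,0.5],"yaw":0,"grip":45},{"delta_pos":[0,0,0.7],"yaw":0,"grip":45},{"delta_pos":[0,0,0.6],"yaw":0,"grip":45},{"delta_pos":[0,0,0.4],"yaw":0,"grip":45},{"delta_pos":[0,0,0.18],"yaw":0,"grip":45}]}}

```text
time_s: 14.4
tool_pos: [420.1, 244.5, 2.9]
eef_rot: [-3.14, 0.003, 1.331]
contact_force: [-0.5, 0.2, 0.1]
width: 44.9
grasp_force: 0.0
```

Request:
{"api": "arm_command", "payload": {"plan": [{"delta_pos":[0,0,0],"yaw":0,"grip":45},{"delta_pos":[0,0,0],"yaw":0,"grip":45},{"delta_pos":[0,0,0],"yaw":0,"grip":10},{"delta_pos":[0,0,0],"yaw":0,"grip":10},{"delta_pos":[0,0,0],"yaw":0,"grip":10}]}}

```text
time_s: 14.82
tool_pos: [422.0, 246.7, 6.4]
eef_rot: [3.14, -0.002, 1.332]
contact_force: [0.6, -0.6, 5.6]
width: 16.5
grasp_force: 57.9
```

Request:
{"api": "arm_command", "payload": {"plan": [{"delta_pos":[0,0,0],"yaw":0,"grip":10},{"delta_pos":[0,0,0],"yaw":0,"grip":10},{"delta_pos":[0,0,0],"yaw":0,"grip":10},{"delta_pos":[0,0,0],"yaw":0,"grip":10},{"delta_pos":[0,0,0],"yaw":0,"grip":10}]}}

```text
time_s: 15.23
tool_pos: [422.0, 246.7, 6.3]
eef_rot: [3.14, -0.002, 1.332]
contact_force: [0.2, 0.4, 7.3]
width: 17.1
grasp_force: 58.1
```

Request:
{"api": "arm_command", "payload": {"plan": [{"delta_pos":[0,0,-0.3],"yaw":0,"grip":10},{"delta_pos":[0,0,-0.8],"yaw":0,"grip":10},{"delta_pos":[0,0,-0.8],"yaw":0,"grip":10},{"delta_pos":[-0.37,0.205,0],"yaw":0,"grip":10},{"delta_pos":[-0.78,0.43,0],"yaw":0,"grip":10}]}}

```text
time_s: 15.65
tool_pos: [435.4, 199.7, 83.5]
eef_rot: [3.139, -0.005, 1.339]
contact_force: [1.6, 0.3, -2.0]
width: 16.7
grasp_force: 58.3
```

Request:
{"api": "arm_command", "payload": {"plan": [{"delta_pos":[-0.78,0.43,0],"yaw":0,"grip":10},{"delta_pos":[-0.78,0.43,0],"yaw":0,"grip":10},{"delta_pos":[-0.78,0.43,0],"yaw":0,"grip":10},{"delta_pos":[-0.78,0.43,0],"yaw":0,"grip":10},{"delta_pos":[-0.78,0.43,0],"yaw":0,"grip":10}]}}

```text
time_s: 16.07
tool_pos: [481.8, 21.9, 81.6]
eef_rot: [3.141, -0.001, 1.333]
contact_force: [1.0, 0.9, -0.4]
width: 16.9
grasp_force: 58.3
```

Request:
{"api": "arm_command", "payload": {"plan": [{"delta_pos":[-0.78,0.43,0],"yaw":0,"grip":10},{"delta_pos":[-0.5,0.275,0],"yaw":0,"grip":10},{"delta_pos":[0,0,0],"yaw":0,"grip":10},{"delta_pos":[0,0,0],"yaw":0,"grip":10},{"delta_pos":[0,0,0],"yaw":0,"grip":10}]}}

```text
time_s: 16.48
tool_pos: [496.7, -32.2, 81.1]
eef_rot: [-3.141, -0.0, 1.333]
contact_force: [-0.1, 0.7, -1.1]
width: 16.5
grasp_force: 58.3
```

Request:
{"api": "arm_command", "payload": {"plan": [{"delta_pos":[0,0,0],"yaw":0,"grip":10},{"delta_pos":[0,0,0],"yaw":0,"grip":10},{"delta_pos":[0,0,0],"yaw":0,"grip":10},{"delta_pos":[0,0,0],"yaw":0,"grip":10},{"delta_pos":[0,0,0],"yaw":0,"grip":10}]}}

```text
time_s: 16.9
tool_pos: [496.8, -32.5, 81.1]
eef_rot: [-3.142, -0.0, 1.333]
contact_force: [0.1, 0.7, -0.5]
width: 16.7
grasp_force: 58.3
```

Run:
```python
from h import *
import json
p,s=st();print(p,s["width"]);k=json.load(open("pk.json"));go([*k["stopper"],21],76.4)
```

```text
(array([496.83160314, -32.5130165 ,  81.07396411]), array([-3.14151750e+00, -5.88705361e-05,  1.33319627e+00])) 16.685225629776387
go units [0.016 0.03  1.502] yaw -0.0   norm rows>= 1.5
```

Request:
{"api": "arm_command", "payload": {"plan": [{"delta_pos":[0.02,0.03,0.3],"yaw":0,"grip":10},{"delta_pos":[0,0,0.5],"yaw":0,"grip":10},{"delta_pos":[0,0,0.3],"yaw":0,"grip":10},{"delta_pos":[0,0,0.2],"yaw":0,"grip":10},{"delta_pos":[0,0,0.1],"yaw":0,"grip":10}]}}

```text
time_s: 17.32
tool_pos: [497.6, -32.4, 24.1]
eef_rot: [-3.14, 0.001, 1.333]
contact_force: [-0.5, -0.3, -0.6]
width: 16.7
grasp_force: 58.3
```

Request:
{"api": "arm_command", "payload": {"plan": [{"delta_pos":[0,0,0.05],"yaw":0,"grip":10},{"delta_pos":[0,0,0.05],"yaw":0,"grip":10},{"delta_pos":[0,0,0],"yaw":0,"grip":10},{"delta_pos":[0,0,0],"yaw":0,"grip":10},{"delta_pos":[0,0,0],"yaw":0,"grip":10}]}}

```text
time_s: 17.73
tool_pos: [498.6, -32.4, 21.6]
eef_rot: [3.141, -0.0, 1.332]
contact_force: [-0.7, 1.1, -1.1]
width: 16.9
grasp_force: 58.3
```

Request:
{"api": "arm_command", "payload": {"plan": [{"delta_pos":[0,0,0.03],"yaw":0,"grip":10},{"delta_pos":[0,0,0],"yaw":0,"grip":10},{"delta_pos":[0,0,0],"yaw":0,"grip":40},{"delta_pos":[0,0,0],"yaw":0,"grip":40},{"delta_pos":[0,0,0],"yaw":0,"grip":40}]}}

```text
time_s: 18.15
tool_pos: [498.2, -32.4, 19.8]
eef_rot: [-3.142, 0.0, 1.332]
contact_force: [-0.3, 0.7, -0.6]
width: 39.9
grasp_force: 0.0
```

Request:
{"api": "arm_command", "payload": {"plan": [{"delta_pos":[0,0,-0.4],"yaw":0,"grip":40},{"delta_pos":[0,0,-0.9],"yaw":0,"grip":40},{"delta_pos":[0,0,-0.9],"yaw":0,"grip":60},{"delta_pos":[-0.3,0,-0.7],"yaw":0,"grip":60},{"delta_pos":[-0.9,0.05,-0.2],"yaw":0,"grip":60}]}}

```text
time_s: 18.57
tool_pos: [491.9, -75.7, 148.0]
eef_rot: [3.136, -0.003, 1.339]
contact_force: [1.7, -0.4, -1.0]
width: 59.8
grasp_force: 0.0
```

Request:
{"api": "arm_command", "payload": {"plan": [{"delta_pos":[-0.95,0.07,0],"yaw":0,"grip":60},{"delta_pos":[-0.95,0.07,0],"yaw":0,"grip":60},{"delta_pos":[-0.95,0.07,0],"yaw":0,"grip":60},{"delta_pos":[-0.95,0.07,0],"yaw":0,"grip":60},{"delta_pos":[-0.95,0.07,0],"yaw":0,"grip":60}]}}

```text
time_s: 18.98
tool_pos: [457.0, -269.1, 144.1]
eef_rot: [3.141, -0.001, 1.333]
contact_force: [1.0, 0.1, 0.3]
width: 60.1
grasp_force: 0.0
```

Request:
{"api": "arm_command", "payload": {"plan": [{"delta_pos":[-0.95,0.07,0],"yaw":0,"grip":60},{"delta_pos":[-0.8,0,0],"yaw":0,"grip":60},{"delta_pos":[-0.4,0,0],"yaw":0,"grip":60},{"delta_pos":[0,0,0],"yaw":0,"grip":60},{"delta_pos":[0,0,0],"yaw":0,"grip":60}]}}

```text
time_s: 19.4
tool_pos: [439.3, -352.5, 143.6]
eef_rot: [-3.141, 0.0, 1.33]
contact_force: [1.3, 0.3, 0.2]
width: 59.8
grasp_force: 0.0
```

Request:
{"api": "arm_command", "payload": {"plan": [{"delta_pos":[0,0,0],"yaw":0,"grip":60},{"delta_pos":[0,0,0],"yaw":0,"grip":60},{"delta_pos":[0,0,0],"yaw":0,"grip":60},{"delta_pos":[0,0,0],"yaw":0,"grip":60},{"delta_pos":[0,0,0],"yaw":0,"grip":60}]}}

```text
time_s: 19.82
tool_pos: [440.5, -351.0, 144.0]
eef_rot: [3.141, -0.0, 1.334]
contact_force: [-1.1, -0.2, 0.1]
width: 60.0
grasp_force: 0.0
```

```bash
python3 snap.py w11
```

```text
19.8167 [ 440.5 -351.   144. ] [ 3.141 -0.     1.334] w 60.0 j [-0.19  0.27  0.92  1.79 -0.23  1.2   0.56]
```

View pics/w11.png

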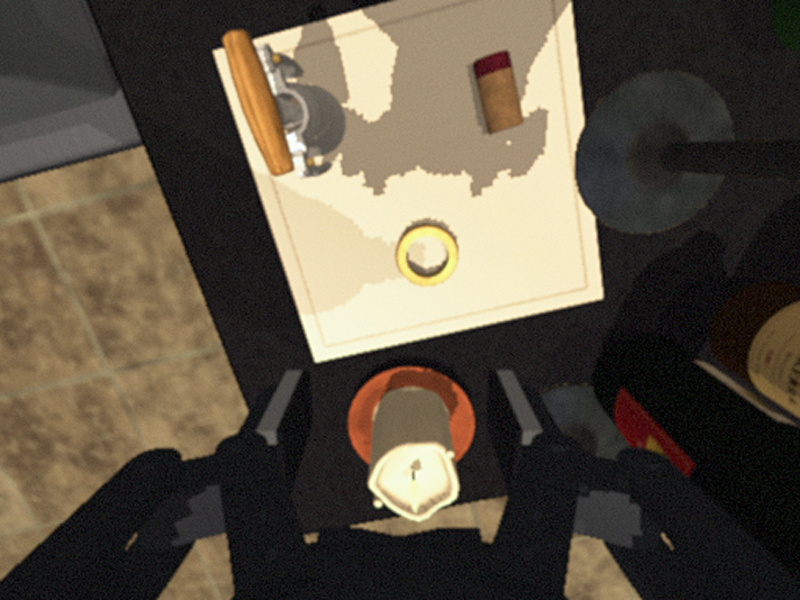

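The right mat shows the corkscrew handle running from (237,38) to (282,170), the collar at (428,253) and the cork at (498,92). The pole base is at (660,150).

Run:
```python
from h import *
import json
p=json.load(open("pics/w11.json"));im=cv2.imread("pics/w11_raw.png");hsv=cv2.cvtColor(im,cv2.COLOR_BGR2HSV);f=.64
m=((hsv[:,:,1]>110)&(hsv[:,:,0]>18)&(hsv[:,:,0]<35)).astype(np.uint8);m[:135]=0;m[190:]=0;m[:,:240]=0;m[:,310:]=0
q=np.argwhere(m)[:,::-1];h=cv2.convexHull(q.astype(np.int32))[:,0];w=rays("wrist",h,14,p)[:,:2].astype(np.float32)
print("collar",cv2.minEnclosingCircle(w),cv2.minAreaRect(w))
m=((hsv[:,:,1]>120)&(hsv[:,:,0]>5)&(hsv[:,:,0]<20)&(hsv[:,:,2]>90)).astype(np.uint8);m[120:]=0;m[:,:135]=0;m[:,200:]=0;m[:15,:140]=0
k,l,s,c=cv2.connectedComponentsWithStats(m);i=1+np.argmax(s[1:,4]);q=np.argwhere(l==i)[:,::-1]
w=rays("wrist",q,123,p)[:,:2].astype(np.float32);R=cv2.minAreaRect(w);b=cv2.boxPoints(R);print("handle",s[i],R,b.tolist())
w0=rays("wrist",[c[i]],123,p);print(w0)
C=(Ro.from_euler("xyz",p[1]).as_matrix()@imaging.camera_info("wrist")["T_tool_cam"][:3,3]+p[0]);print("cam",C)
go([459,-345,20],76.4)
```

```text
collar ((460.4156494140625, -344.7034912109375), 21.345796585083008) ((460.3938293457031, -345.23809814453125), (41.453521728515625, 40.77888488769531), 43.10725784301758)
handle [ 142   19   46   93 1792] ((407.9915771484375, -243.596923828125), (13.44111156463623, 54.984336853027344), 4.988746166229248) [[398.90576171875, -216.79331970214844], [403.68719482421875, -271.5693664550781], [417.077392578125, -270.4005126953125], [412.29595947265625, -215.62448120117188]]
[[ 407.99715794 -242.13730715  123.        ]]
cam [ 458.71028044 -272.87155309  319.22566478]
go units [0.258 0.416 3.099] yaw 0.0   norm rows>= 3.14
```

The handle measures only 55 mm long at z=123, when 65–70 was expected. I'll check its height by triangulating with the top and scene cameras.

Run:
```python
from h import *
import json
p=json.load(open("pics/w11.json"));f=.64
def ends(im,box,lab):
    hsv=cv2.cvtColor(im,cv2.COLOR_BGR2HSV);x0,y0,x1,y1=box
    m=((hsv[:,:,1]>100)&(hsv[:,:,0]>3)&(hsv[:,:,0]<20)&(hsv[:,:,2]>60)).astype(np.uint8);k=np.zeros_like(m);k[y0:y1,x0:x1]=1;m&=k
    n,l,s,c=cv2.connectedComponentsWithStats(m);i=1+np.argmax(s[1:,4]);q=np.argwhere(l==i)[:,::-1].astype(float)
    mu=q.mean(0);u,sv,vt=np.linalg.svd(q-mu,full_matrices=False);t=(q-mu)@vt[0];print(lab,s[i],mu,"ends",mu+t.min()*vt[0],mu+t.max()*vt[0]);return mu
top=cv2.imread("pics/top_raw.png");sc=imaging.camera("scene")[:,:,::-1]
a=ends(top,(320,205,375,240),"top");b=ends(cv2.imread("pics/w11_raw.png"),(135,12,200,120),"wrist")
c=ends(sc,(265,230,300,262),"scene")
for z in(80,90,100,110,115,120,125,130):
    print(z,[np.round(rays(n,u,z,p)[0][:2],1) for n,u in(("top",a),("wrist",b),("scene",c))])
```

```text
top [345 219  21   6 105] [354.62857143 221.31428571] ends [344.94036228 221.79296501] [365.03952166 220.7998969 ]
wrist [ 141   18   47   95 1876] [164.18656716  64.19882729] ends [147.99113514  18.29746543] [180.73275038 111.094294  ]
scene [273 236  18  23 191] [281.62827225 246.89005236] ends [274.13332561 236.89997393] [289.25628031 257.05748949]
80 [array([ 408.6, -251. ]), array([ 396.8, -235.3]), array([ 424.3, -216.7])]
90 [array([ 408.1, -248.9]), array([ 399.4, -236.9]), array([ 420.5, -222.9])]
100 [array([ 407.6, -246.9]), array([ 402. , -238.5]), array([ 416.8, -229.1])]
110 [array([ 407.1, -244.8]), array([ 404.6, -240. ]), array([ 413. , -235.3])]
115 [array([ 406.8, -243.7]), array([ 405.9, -240.8]), array([ 411.2, -238.4])]
120 [array([ 406.6, -242.7]), array([ 407.2, -241.6]), array([ 409.3, -241.5])]
125 [array([ 406.3, -241.6]), array([ 408.5, -242.4]), array([ 407.4, -244.6])]
130 [array([ 406.1, -240.6]), array([ 409.8, -243.2]), array([ 405.5, -247.7])]
```

Triangulation confirms the handle is 121 mm up, centred at (407,−242), with its axis at 95°. I take the collar first.

Request:
{"api": "arm_command", "payload": {"plan": [{"delta_pos":[0.27,0.45,0.3],"yaw":0,"grip":60},{"delta_pos":[0,0,0.8],"yaw":0,"grip":60},{"delta_pos":[0,0,0.8],"yaw":0,"grip":60},{"delta_pos":[0,0,0.6],"yaw":0,"grip":60},{"delta_pos":[0,0,0.5],"yaw":0,"grip":60}]}}

```text
time_s: 20.33
tool_pos: [459.4, -344.8, 21.8]
eef_rot: [-3.14, -0.0, 1.333]
contact_force: [-0.6, 0.6, 0.1]
width: 60.1
grasp_force: 0.0
```

Request:
{"api": "arm_command", "payload": {"plan": [{"delta_pos":[0,0,0.3],"yaw":0,"grip":60},{"delta_pos":[0,0,0.2],"yaw":0,"grip":60},{"delta_pos":[0,0,0],"yaw":0,"grip":60},{"delta_pos":[0,0,0],"yaw":0,"grip":60},{"delta_pos":[0,0,0],"yaw":0,"grip":60}]}}

```text
time_s: 20.75
tool_pos: [460.8, -346.1, 5.1]
eef_rot: [3.14, 0.0, 1.332]
contact_force: [-0.3, -0.1, 0.0]
width: 60.1
grasp_force: 0.0
```

Run:
```python
from snap import *
p,im=snap("w12")
hsv=cv2.cvtColor(im,cv2.COLOR_BGR2HSV);q0=proj("wrist",[460.4,-345,14],p)[0].astype(int);print(q0)
m=((hsv[:,:,1]>110)&(hsv[:,:,0]>18)&(hsv[:,:,0]<35)).astype(np.uint8);k=np.zeros_like(m);k[q0[1]-55:q0[1]+55,q0[0]-50:q0[0]+50]=1;m&=k
q=np.argwhere(m)[:,::-1];h=cv2.convexHull(q.astype(np.int32))[:,0];w=rays("wrist",h,14,p)[:,:2].astype(np.float32)
c,r=cv2.minEnclosingCircle(w);print("collar",c,r);go([*c,-29.5],76.4)
```

```text
20.75 [ 460.8 -346.1    5.1] [3.14  0.    1.332] w 60.1 j [-0.08  0.47  0.81  1.88 -0.41  0.96  0.67]
[255 227]
collar (461.5716552734375, -344.07965087890625) 22.1208553314209
go units [0.052 0.004 0.866] yaw -0.1   norm rows>= 0.87
```

Request:
{"api": "arm_command", "payload": {"plan": [{"delta_pos":[0.05,0,0.3],"yaw":0,"grip":60},{"delta_pos":[0,0,0.3],"yaw":0,"grip":60},{"delta_pos":[0,0,0.2],"yaw":0,"grip":60},{"delta_pos":[0,0,0.06],"yaw":0,"grip":60},{"delta_pos":[0,0,0],"yaw":0,"grip":60}]}}

```text
time_s: 21.22
tool_pos: [459.7, -343.1, -31.7]
eef_rot: [-3.14, -0.0, 1.332]
contact_force: [1.0, 0.0, -0.3]
width: 60.0
grasp_force: 0.0
```

Request:
{"api": "arm_command", "payload": {"plan": [{"delta_pos":[0,0,0],"yaw":0,"grip":30},{"delta_pos":[0,0,0],"yaw":0,"grip":30},{"delta_pos":[0,0,0],"yaw":0,"grip":30},{"delta_pos":[0,0,0],"yaw":0,"grip":30},{"delta_pos":[0,0,0],"yaw":0,"grip":30}]}}

```text
time_s: 21.63
tool_pos: [460.6, -343.9, -29.8]
eef_rot: [3.141, 0.0, 1.332]
contact_force: [-2.7, 1.9, 5.5]
width: 40.6
grasp_force: 60.6
```

Request:
{"api": "arm_command", "payload": {"plan": [{"delta_pos":[0,0,-0.2],"yaw":0,"grip":30},{"delta_pos":[0,0,-0.7],"yaw":0,"grip":30},{"delta_pos":[0,0,-0.9],"yaw":0,"grip":30},{"delta_pos":[0,0,-0.9],"yaw":0,"grip":30},{"delta_pos":[0.4,0.07,-0.5],"yaw":0,"grip":30}]}}

```text
time_s: 22.05
tool_pos: [466.3, -332.8, 102.0]
eef_rot: [3.138, 0.003, 1.327]
contact_force: [1.1, -0.2, -1.0]
width: 40.6
grasp_force: 60.8
```

Request:
{"api": "arm_command", "payload": {"plan": [{"delta_pos":[0.95,0.16,0],"yaw":0,"grip":30},{"delta_pos":[0.95,0.16,0],"yaw":0,"grip":30},{"delta_pos":[0.95,0.16,0],"yaw":0,"grip":30},{"delta_pos":[0.95,0.16,0],"yaw":0,"grip":30},{"delta_pos":[0.95,0.16,0],"yaw":0,"grip":30}]}}

```text
time_s: 22.47
tool_pos: [543.6, -149.8, 98.4]
eef_rot: [3.14, -0.001, 1.332]
contact_force: [0.7, -0.1, -0.8]
width: 40.6
grasp_force: 60.8
```

Request:
{"api": "arm_command", "payload": {"plan": [{"delta_pos":[0.95,0.16,0],"yaw":0,"grip":30},{"delta_pos":[0.95,0.16,0],"yaw":0,"grip":30},{"delta_pos":[0.75,0.14,0],"yaw":0,"grip":30},{"delta_pos":[0,0,0],"yaw":0,"grip":30},{"delta_pos":[0,0,0],"yaw":0,"grip":30}]}}

```text
time_s: 22.88
tool_pos: [586.6, -50.7, 97.8]
eef_rot: [3.141, 0.0, 1.337]
contact_force: [-1.2, -0.8, 0.2]
width: 40.5
grasp_force: 60.8
```

Request:
{"api": "arm_command", "payload": {"plan": [{"delta_pos":[0,0,0],"yaw":0,"grip":30},{"delta_pos":[0,0,0],"yaw":0,"grip":30},{"delta_pos":[0,0,0],"yaw":0,"grip":30},{"delta_pos":[0,0,0],"yaw":0,"grip":30},{"delta_pos":[0,0,0],"yaw":0,"grip":30}]}}

```text
time_s: 23.3
tool_pos: [585.7, -53.7, 97.6]
eef_rot: [3.142, -0.0, 1.331]
contact_force: [-0.2, -0.4, -0.6]
width: 40.4
grasp_force: 60.8
```

Run:
```python
from snap import *
p,im=snap("w13");k=json.load(open("pk.json"))
# held ring: centre in tool frame at ring top plane
hsv=cv2.cvtColor(im,cv2.COLOR_BGR2HSV);z=p[0][2]+29.8+14
q0=proj("wrist",[p[0][0],p[0][1],z],p)[0].astype(int)
m=((hsv[:,:,1]>110)&(hsv[:,:,0]>18)&(hsv[:,:,0]<35)).astype(np.uint8);a=np.zeros_like(m);a[q0[1]-55:q0[1]+55,q0[0]-50:q0[0]+50]=1;m&=a
q=np.argwhere(m)[:,::-1];h=cv2.convexHull(q.astype(np.int32))[:,0];w=rays("wrist",h,z,p)[:,:2].astype(np.float32)
c,r=cv2.minEnclosingCircle(w);print("ring",c,r,"tcp",p[0][:2],len(q))
go([*(np.array(k["collar"])),3],76.4)
```

```text
23.3 [585.7 -53.7  97.6] [ 3.142 -0.     1.331] w 40.4 j [-0.63  0.36  0.79  1.78 -0.28  1.13  0.01]
ring (586.4222412109375, -54.37285232543945) 23.86440658569336 tcp [585.68157161 -53.70254278] 1428
go units [ 0.006 -0.004  2.364] yaw -0.1   norm rows>= 2.36
```

Request:
{"api": "arm_command", "payload": {"plan": [{"delta_pos":[0.01,0,0.4],"yaw":0,"grip":30},{"delta_pos":[0,0,0.8],"yaw":0,"grip":30},{"delta_pos":[0,0,0.6],"yaw":0,"grip":30},{"delta_pos":[0,0,0.35],"yaw":0,"grip":30},{"delta_pos":[0,0,0.15],"yaw":0,"grip":30}]}}

```text
time_s: 23.77
tool_pos: [584.5, -52.6, 3.4]
eef_rot: [-3.139, 0.001, 1.332]
contact_force: [-1.2, 0.5, -1.1]
width: 40.8
grasp_force: 60.8
```

Request:
{"api": "arm_command", "payload": {"plan": [{"delta_pos":[0,0,0.07],"yaw":0,"grip":30},{"delta_pos":[0,0,0.05],"yaw":0,"grip":30},{"delta_pos":[0,0,0],"yaw":0,"grip":30},{"delta_pos":[0,0,0],"yaw":0,"grip":30},{"delta_pos":[0,0,0],"yaw":0,"grip":30}]}}

```text
time_s: 24.18
tool_pos: [585.3, -52.7, 2.4]
eef_rot: [-3.14, -0.001, 1.332]
contact_force: [-9.3, 0.7, 10.2]
width: 40.7
grasp_force: 64.0
```

At 2.4 mm there is contact (10 N up, −9 N in x). I'll check the collar pocket's centre against the w9 and w7 images.

Run:
```python
from h import *
import json
for n,c in(("w7",(453,276)),("w9",None)):
    im=cv2.imread(f"pics/{n}_raw.png");p=json.load(open(f"pics/{n}.json"))
    k=json.load(open("pk.json"));q0=proj("wrist",[*k["collar"],30],p)[0]
    g=im.min(2);m=(g>115).astype(np.uint8)
    m=cv2.morphologyEx(m,cv2.MORPH_OPEN,np.ones((3,3)))
    nn,l,s,ce=cv2.connectedComponentsWithStats(m);i=l[int(q0[1]),int(q0[0])]
    cs=cv2.findContours((l==i).astype(np.uint8),0,2)[0];h=cv2.convexHull(cs[0])[:,0]
    w=rays("wrist",h,30,p)[:,:2].astype(np.float32);print(n,q0,s[i],cv2.fitEllipse(w),cv2.minEnclosingCircle(w))
    i2=proj("wrist",[*k["cutter"],30],p)[0];print("cut",i2)
p,_=st();print(p)
```

```text
w7 [288.80465617 175.1658983 ] [ 261  149   58   55 2438] ((586.14013671875, -54.56623077392578), (50.90316390991211, 52.662864685058594), 114.01949310302734) ((586.123046875, -54.086700439453125), 26.546648025512695)
cut [293.4589761   67.66972716]
w9 [255.58343374 204.92004625] [ 203  158  107   95 8521] ((586.01513671875, -54.8587646484375), (102.72769165039062, 128.39962768554688), 163.92156982421875) ((584.7952270507812, -53.10336685180664), 60.88535690307617)
cut [255.54669755 100.11668769]
(array([585.28516372, -52.74122975,   2.37052074]), array([-3.13991060e+00, -7.63968920e-04,  1.33196258e+00]))
```

Run:
```python
from snap import *
p,im=snap("w14")
cv2.imwrite("pics/w14c.png",cv2.resize(im[100:340,110:400],None,fx=2.7,fy=2.5,interpolation=cv2.INTER_CUBIC))
```

```text
24.1833 [585.3 -52.7   2.4] [-3.140e+00 -1.000e-03  1.332e+00] w 40.7 j [-0.57  0.48  0.72  1.85 -0.38  0.96  0.09]
```

View pics/w14c.png

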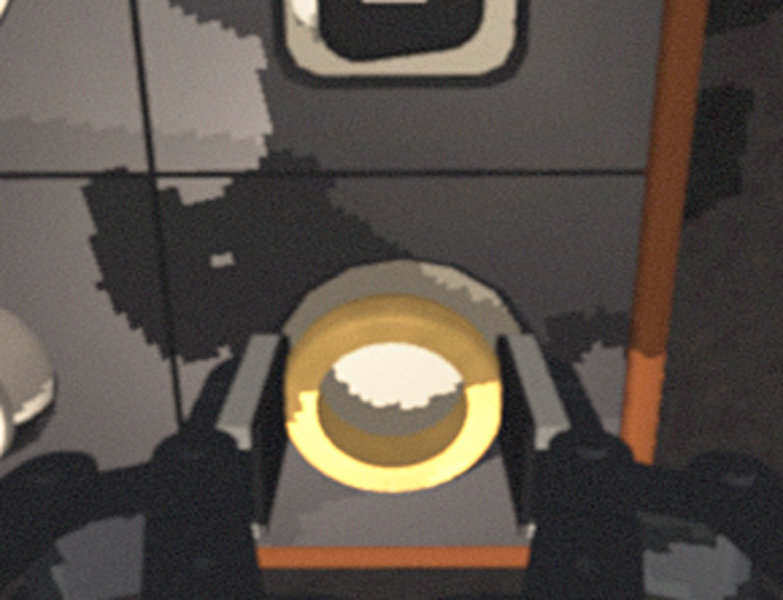

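The pocket rim is centred at u≈405 in the crop and the ring at u≈393, so the ring sits about 2–3 mm too far in tool −y. I'll lift slightly, shift and lower again.

Request:
{"api": "arm_command", "payload": {"plan": [{"delta_pos":[0,0,-0.15],"yaw":0,"grip":30},{"delta_pos":[-0.01,0.06,0],"yaw":0,"grip":30},{"delta_pos":[0,0,0],"yaw":0,"grip":30},{"delta_pos":[0,0,0],"yaw":0,"grip":30},{"delta_pos":[0,0,0],"yaw":0,"grip":30}]}}

```text
time_s: 24.65
tool_pos: [588.5, -53.5, 6.8]
eef_rot: [3.141, -0.0, 1.333]
contact_force: [-0.1, -0.0, -0.1]
width: 40.8
grasp_force: 60.8
```

Request:
{"api": "arm_command", "payload": {"plan": [{"delta_pos":[0,0,0.05],"yaw":0,"grip":30},{"delta_pos":[0,0,0.05],"yaw":0,"grip":30},{"delta_pos":[0,0,0.03],"yaw":0,"grip":30},{"delta_pos":[0,0,0],"yaw":0,"grip":30},{"delta_pos":[0,0,0],"yaw":0,"grip":30}]}}

```text
time_s: 25.07
tool_pos: [588.5, -53.5, 2.3]
eef_rot: [3.141, -0.001, 1.332]
contact_force: [-4.5, 0.6, 12.1]
width: 40.8
grasp_force: 69.4
```

The height is the same after shifting, so the fingertips are resting on the foam, with the ring about 2 mm inside the pocket and centred. I release it to drop the last 4 mm.

Request:
{"api": "arm_command", "payload": {"plan": [{"delta_pos":[0,0,-0.02],"yaw":0,"grip":30},{"delta_pos":[0,0,0],"yaw":0,"grip":52},{"delta_pos":[0,0,0],"yaw":0,"grip":52},{"delta_pos":[0,0,0],"yaw":0,"grip":52},{"delta_pos":[0,0,0],"yaw":0,"grip":52}]}}

```text
time_s: 25.48
tool_pos: [588.1, -53.5, 2.0]
eef_rot: [-3.141, 0.0, 1.332]
contact_force: [0.4, -0.0, -0.3]
width: 52.2
grasp_force: 0.0
```

Request:
{"api": "arm_command", "payload": {"plan": [{"delta_pos":[0,0,-0.3],"yaw":0,"grip":52},{"delta_pos":[0,0,-0.7],"yaw":0,"grip":52},{"delta_pos":[-0.7,0,-0.7],"yaw":0,"grip":52},{"delta_pos":[-0.7,0,-0.7],"yaw":0,"grip":52},{"delta_pos":[0,0,0],"yaw":0,"grip":52}]}}

```text
time_s: 25.9
tool_pos: [576.3, -115.5, 104.8]
eef_rot: [3.133, 0.001, 1.325]
contact_force: [1.2, -2.0, 0.5]
width: 52.1
grasp_force: 0.0
```

Request:
{"api": "arm_command", "payload": {"plan": [{"delta_pos":[0,0,0],"yaw":0,"grip":52},{"delta_pos":[0,0,0],"yaw":0,"grip":52},{"delta_pos":[0,0,0],"yaw":0,"grip":52},{"delta_pos":[0,0,0],"yaw":0,"grip":52},{"delta_pos":[0,0,0],"yaw":0,"grip":52}]}}

```text
time_s: 26.32
tool_pos: [574.7, -107.0, 97.5]
eef_rot: [-3.14, 0.0, 1.334]
contact_force: [0.1, -0.1, 0.5]
width: 52.3
grasp_force: 0.0
```

Run:
```python
from snap import *
p,im=snap("w15");hsv=cv2.cvtColor(im,cv2.COLOR_BGR2HSV)
q0=proj("wrist",[586,-54,42],p)[0].astype(int)
m=((hsv[:,:,1]>110)&(hsv[:,:,0]>18)&(hsv[:,:,0]<35)).astype(np.uint8);a=np.zeros_like(m);a[q0[1]-38:q0[1]+38,q0[0]-38:q0[0]+38]=1;m&=a
q=np.argwhere(m)[:,::-1];h=cv2.convexHull(q.astype(np.int32))[:,0]
for z in(42,46):
    w=rays("wrist",h,z,p)[:,:2].astype(np.float32);print(z,cv2.minEnclosingCircle(w),cv2.fitEllipse(w))
```

```text
26.3167 [ 574.7 -107.    97.5] [-3.14   0.     1.334] w 52.3 j [-0.55  0.35  0.81  1.78 -0.28  1.13  0.11]
42 ((586.7811889648438, -54.740474700927734), 21.135639190673828) ((586.9541625976562, -54.73445510864258), (40.964942932128906, 41.597557067871094), 7.160275936126709)
46 ((586.8934326171875, -54.29056167602539), 20.7691650390625) ((587.0634155273438, -54.2846565246582), (40.254642486572266, 40.876258850097656), 7.1597418785095215)
```

The collar measures level and round at (586.9,−54.7), within about 1 mm of its pocket. The corkscrew is last.

Request:
{"api": "arm_command", "payload": {"plan": [{"delta_pos":[0,0,-0.8],"yaw":-6.2,"grip":52},{"delta_pos":[0,0,-0.2],"yaw":-6.2,"grip":52},{"delta_pos":[0,0,0],"yaw":-6.2,"grip":52},{"delta_pos":[0,0,0],"yaw":0,"grip":52},{"delta_pos":[0,0,0],"yaw":0,"grip":52}]}}

```text
time_s: 26.78
tool_pos: [574.8, -107.7, 137.9]
eef_rot: [-3.141, -0.0, 1.654]
contact_force: [0.7, 0.5, -0.4]
width: 52.1
grasp_force: 0.0
```

Run:
```python
from h import *
go([407.3,-242,135],95)
```

```text
go units [-2.999 -4.451  0.074] yaw -0.2   norm rows>= 5.37
```

Request:
{"api": "arm_command", "payload": {"plan": [{"delta_pos":[-0.25,-0.35,0],"yaw":0,"grip":52},{"delta_pos":[-0.5,-0.75,0],"yaw":0,"grip":52},{"delta_pos":[-0.5,-0.75,0],"yaw":0,"grip":52},{"delta_pos":[-0.5,-0.75,0],"yaw":0,"grip":52},{"delta_pos":[-0.5,-0.75,0],"yaw":0,"grip":52}]}}

```text
time_s: 27.2
tool_pos: [447.4, -209.7, 137.4]
eef_rot: [-3.14, -0.0, 1.653]
contact_force: [0.6, -0.5, 1.3]
width: 51.9
grasp_force: 0.0
```

Request:
{"api": "arm_command", "payload": {"plan": [{"delta_pos":[-0.5,-0.75,0],"yaw":0,"grip":52},{"delta_pos":[-0.25,-0.35,0],"yaw":0,"grip":52},{"delta_pos":[0,0,0],"yaw":0,"grip":52},{"delta_pos":[0,0,0],"yaw":0,"grip":52},{"delta_pos":[0,0,0],"yaw":0,"grip":52}]}}

```text
time_s: 27.62
tool_pos: [408.8, -241.9, 138.1]
eef_rot: [-3.141, -0.0, 1.657]
contact_force: [0.8, 0.4, 0.5]
width: 52.1
grasp_force: 0.0
```

```bash
cat > hd.py <<'E'
from snap import *
def handle(n,z,g):
    p,im=snap(n);hsv=cv2.cvtColor(im,cv2.COLOR_BGR2HSV)
    q0=proj("wrist",[*g,z],p)[0].astype(int)
    m=((hsv[:,:,1]>100)&(hsv[:,:,0]>3)&(hsv[:,:,0]<20)&(hsv[:,:,2]>60)).astype(np.uint8)
    k=np.zeros_like(m);k[max(0,q0[1]-110):q0[1]+110,q0[0]-60:q0[0]+60]=1;m&=k
    nn,l,s,c=cv2.connectedComponentsWithStats(m);i=1+np.argmax(s[1:,4]);q=np.argwhere(l==i)[:,::-1]
    R=cv2.minAreaRect(rays("wrist",q,z,p)[:,:2].astype(np.float32));b=cv2.boxPoints(R)
    e=max((b[1]-b[0],b[2]-b[1]),key=lambda v:np.hypot(*v));a=np.degrees(np.arctan2(e[1],e[0]))%180
    print("px",q0,s[i],"handle",np.round(R[0],1),np.round(R[1],1),"axis deg",round(a,1));return R[0],a
E
python3 - <<'E'
from hd import *
c,a=handle("w16",124,(407.3,-242));go([407.3,-242,70],95)
E
```

```text
27.6167 [ 408.8 -241.9  138.1] [-3.141 -0.     1.657] w 52.1 j [-0.44 -0.02  0.89  1.99  0.01  1.16  0.53]
px [253 215] [ 245  179   20   73 1196] handle [ 407.5 -243.1] [12.9 55.1] axis deg 92.4
go units [-0.002 -0.04   1.703] yaw -0.0   norm rows>= 1.7
```

Request:
{"api": "arm_command", "payload": {"plan": [{"delta_pos":[-0.02,-0.03,0.4],"yaw":1.5,"grip":52},{"delta_pos":[0,0,0.5],"yaw":0,"grip":52},{"delta_pos":[0,0,0.4],"yaw":0,"grip":52},{"delta_pos":[0,0,0.25],"yaw":0,"grip":52},{"delta_pos":[0,0,0.15],"yaw":0,"grip":52}]}}

```text
time_s: 28.08
tool_pos: [406.8, -242.9, 68.9]
eef_rot: [-3.139, 0.0, 1.632]
contact_force: [-1.1, -0.1, 0.7]
width: 51.9
grasp_force: 0.0
```

Request:
{"api": "arm_command", "payload": {"plan": [{"delta_pos":[0,0,0],"yaw":0,"grip":52},{"delta_pos":[0,0,0],"yaw":0,"grip":52},{"delta_pos":[0,0,0],"yaw":0,"grip":30},{"delta_pos":[0,0,0],"yaw":0,"grip":20},{"delta_pos":[0,0,0],"yaw":0,"grip":5}]}}

```text
time_s: 28.5
tool_pos: [407.4, -243.8, 70.9]
eef_rot: [3.14, 0.0, 1.631]
contact_force: [1.3, 0.1, 0.4]
width: 16.1
grasp_force: 0.6
```

Request:
{"api": "arm_command", "payload": {"plan": [{"delta_pos":[0,0,0],"yaw":0,"grip":5},{"delta_pos":[0,0,0],"yaw":0,"grip":5},{"delta_pos":[0,0,0],"yaw":0,"grip":5},{"delta_pos":[0,0,0],"yaw":0,"grip":5},{"delta_pos":[0,0,0],"yaw":0,"grip":5}]}}

```text
time_s: 28.92
tool_pos: [407.6, -243.9, 71.0]
eef_rot: [3.14, 0.0, 1.631]
contact_force: [1.1, -0.3, 6.5]
width: 12.2
grasp_force: 58.6
```

Request:
{"api": "arm_command", "payload": {"plan": [{"delta_pos":[0,0,-0.2],"yaw":0,"grip":5},{"delta_pos":[0,0,-0.6],"yaw":0,"grip":5},{"delta_pos":[0,0,-0.8],"yaw":0,"grip":5},{"delta_pos":[0,0,-0.8],"yaw":0,"grip":5},{"delta_pos":[0,0,-0.6],"yaw":0,"grip":5}]}}

```text
time_s: 29.33
tool_pos: [406.6, -244.3, 192.8]
eef_rot: [3.141, 0.0, 1.63]
contact_force: [1.5, -0.1, -2.8]
width: 12.1
grasp_force: 58.8
```

Request:
{"api": "arm_command", "payload": {"plan": [{"delta_pos":[0,0,0],"yaw":5.7,"grip":5},{"delta_pos":[0,0,0],"yaw":5.7,"grip":5},{"delta_pos":[0,0,0],"yaw":5.7,"grip":5},{"delta_pos":[0.4,0.05,0],"yaw":0,"grip":5},{"delta_pos":[0.82,0.1,0],"yaw":0,"grip":5}]}}

```text
time_s: 29.75
tool_pos: [422.6, -200.7, 190.7]
eef_rot: [3.142, 0.001, 1.325]
contact_force: [1.3, -0.3, -2.3]
width: 12.4
grasp_force: 58.8
```

Request:
{"api": "arm_command", "payload": {"plan": [{"delta_pos":[0.82,0.1,0],"yaw":0,"grip":5},{"delta_pos":[0.82,0.1,0],"yaw":0,"grip":5},{"delta_pos":[0.82,0.1,0],"yaw":0,"grip":5},{"delta_pos":[0.82,0.1,0],"yaw":0,"grip":5},{"delta_pos":[0.82,0.1,0],"yaw":0,"grip":5}]}}

```text
time_s: 30.17
tool_pos: [482.2, -41.7, 190.5]
eef_rot: [-3.141, 0.0, 1.332]
contact_force: [0.9, -0.3, -1.8]
width: 12.7
grasp_force: 58.8
```

Request:
{"api": "arm_command", "payload": {"plan": [{"delta_pos":[0.82,0.1,0],"yaw":0,"grip":5},{"delta_pos":[0.82,0.1,0],"yaw":0,"grip":5},{"delta_pos":[0.6,0.07,0],"yaw":0,"grip":5},{"delta_pos":[0.35,0.05,0],"yaw":0,"grip":5},{"delta_pos":[0,0,0],"yaw":0,"grip":5}]}}

```text
time_s: 30.58
tool_pos: [519.5, 57.7, 190.0]
eef_rot: [-3.141, 0.001, 1.337]
contact_force: [-0.4, -0.2, -2.8]
width: 12.6
grasp_force: 58.8
```

Request:
{"api": "arm_command", "payload": {"plan": [{"delta_pos":[0,0,0],"yaw":0,"grip":5},{"delta_pos":[0,0,0],"yaw":0,"grip":5},{"delta_pos":[0,0,0],"yaw":0,"grip":5},{"delta_pos":[0,0,0],"yaw":0,"grip":5},{"delta_pos":[0,0,0],"yaw":0,"grip":5}]}}

```text
time_s: 31.0
tool_pos: [519.2, 53.7, 190.5]
eef_rot: [3.141, -0.0, 1.331]
contact_force: [0.0, -0.2, -1.4]
width: 12.5
grasp_force: 58.8
```

Run:
```python
from hd import *
p,_=st();handle("w17",p[0][2]+53,p[0][:2]);go([519.7,54.5,120],76.4)
```

```text
31.0 [519.2  53.7 190.5] [ 3.141 -0.     1.331] w 12.5 j [-0.7   0.07  0.55  1.81 -0.04  1.27 -0.39]
px [256 269] [ 241  214   29  104 2307] handle [518.5  54. ] [57.3 13.5] axis deg 74.3
go units [0.017 0.009 1.761] yaw -0.1   norm rows>= 1.76
```

Request:
{"api": "arm_command", "payload": {"plan": [{"delta_pos":[0.02,0.01,0.4],"yaw":0,"grip":5},{"delta_pos":[0,0,0.6],"yaw":0,"grip":5},{"delta_pos":[0,0,0.5],"yaw":0,"grip":5},{"delta_pos":[0,0,0.25],"yaw":0,"grip":5},{"delta_pos":[0,0,0],"yaw":0,"grip":5}]}}

```text
time_s: 31.47
tool_pos: [518.3, 54.8, 118.3]
eef_rot: [-3.138, 0.002, 1.332]
contact_force: [-0.7, -0.3, -1.4]
width: 12.3
grasp_force: 58.7
```

Request:
{"api": "arm_command", "payload": {"plan": [{"delta_pos":[0,0,0.1],"yaw":0,"grip":5},{"delta_pos":[0,0,0.15],"yaw":0,"grip":5},{"delta_pos":[0,0,0.15],"yaw":0,"grip":5},{"delta_pos":[0,0,0.1],"yaw":0,"grip":5},{"delta_pos":[0,0,0],"yaw":0,"grip":5}]}}

```text
time_s: 31.88
tool_pos: [519.5, 55.2, 99.6]
eef_rot: [-3.141, 0.0, 1.333]
contact_force: [0.2, -0.8, -1.7]
width: 12.3
grasp_force: 58.7
```

Bottom is 5 mm below the rim with no contact. I lower it the remaining 16 mm.

Request:
{"api": "arm_command", "payload": {"plan": [{"delta_pos":[0,0,0.1],"yaw":0,"grip":5},{"delta_pos":[0,0,0.1],"yaw":0,"grip":5},{"delta_pos":[0,0,0.1],"yaw":0,"grip":5},{"delta_pos":[0,0,0.07],"yaw":0,"grip":5},{"delta_pos":[0,0,0],"yaw":0,"grip":5}]}}

```text
time_s: 32.3
tool_pos: [519.4, 55.2, 84.7]
eef_rot: [-3.141, 0.001, 1.333]
contact_force: [-0.7, -0.1, -2.2]
width: 12.6
grasp_force: 58.7
```

Request:
{"api": "arm_command", "payload": {"plan": [{"delta_pos":[0,0,0.03],"yaw":0,"grip":5},{"delta_pos":[0,0,0],"yaw":0,"grip":5},{"delta_pos":[0,0,0],"yaw":0,"grip":5},{"delta_pos":[0,0,0],"yaw":0,"grip":5},{"delta_pos":[0,0,0],"yaw":0,"grip":5}]}}

```text
time_s: 32.72
tool_pos: [520.0, 55.3, 84.5]
eef_rot: [3.141, -0.0, 1.332]
contact_force: [-0.3, -0.8, -2.7]
width: 12.1
grasp_force: 58.7
```

Request:
{"api": "arm_command", "payload": {"plan": [{"delta_pos":[0,0,0.03],"yaw":0,"grip":5},{"delta_pos":[0,0,0],"yaw":0,"grip":5},{"delta_pos":[0,0,0],"yaw":0,"grip":5},{"delta_pos":[0,0,0],"yaw":0,"grip":40},{"delta_pos":[0,0,0],"yaw":0,"grip":40}]}}

```text
time_s: 33.13
tool_pos: [520.0, 55.3, 83.2]
eef_rot: [3.141, -0.0, 1.332]
contact_force: [0.3, 0.6, 0.0]
width: 35.8
grasp_force: 0.0
```

Request:
{"api": "arm_command", "payload": {"plan": [{"delta_pos":[0,0,0],"yaw":0,"grip":40},{"delta_pos":[0,0,0],"yaw":0,"grip":40},{"delta_pos":[0,0,-0.3],"yaw":0,"grip":40},{"delta_pos":[0,0,-0.7],"yaw":0,"grip":40},{"delta_pos":[0,0,-0.8],"yaw":0,"grip":40}]}}

```text
time_s: 33.55
tool_pos: [518.7, 54.8, 155.5]
eef_rot: [-3.139, 0.002, 1.332]
contact_force: [1.1, -0.3, -0.3]
width: 39.9
grasp_force: 0.0
```

Request:
{"api": "arm_command", "payload": {"plan": [{"delta_pos":[-0.5,0,-0.7],"yaw":0,"grip":40},{"delta_pos":[-0.9,0,0],"yaw":0,"grip":40},{"delta_pos":[-0.9,0,0],"yaw":0,"grip":40},{"delta_pos":[-0.9,0,0],"yaw":0,"grip":40},{"delta_pos":[-0.5,0,0],"yaw":0,"grip":40}]}}

```text
time_s: 33.97
tool_pos: [483.9, -92.8, 184.4]
eef_rot: [3.14, -0.0, 1.329]
contact_force: [0.6, -0.4, -0.5]
width: 40.2
grasp_force: 0.0
```

Request:
{"api": "arm_command", "payload": {"plan": [{"delta_pos":[0,0,0],"yaw":0,"grip":40},{"delta_pos":[0,0,0],"yaw":0,"grip":40},{"delta_pos":[0,0,0],"yaw":0,"grip":40},{"delta_pos":[0,0,0],"yaw":0,"grip":40},{"delta_pos":[0,0,0],"yaw":0,"grip":40}]}}

```text
time_s: 34.38
tool_pos: [485.2, -87.3, 183.2]
eef_rot: [-3.142, 0.0, 1.334]
contact_force: [-0.2, -0.0, 0.2]
width: 39.8
grasp_force: 0.0
```

Run:
```python
from hd import *
handle("w18",134,(519.7,54.5))
im=imaging.camera("scene")[:,:,::-1]
a=cv2.imread("pics/w18.png");a=cv2.resize(a[:450],(420,300),interpolation=cv2.INTER_AREA)
b=cv2.resize(im[130:240,225:345],(327,300),interpolation=cv2.INTER_CUBIC);cv2.imwrite("pics/fin.png",np.hstack([a,b]))
```

```text
34.3833 [485.2 -87.3 183.2] [-3.142  0.     1.334] w 39.8 j [-0.57 -0.    0.67  1.89  0.    1.26 -0.14]
px [256 -10] [199   0  13 100 687] handle [475.6  26.8] [63.1  5.8] axis deg 76.7
```

View pics/fin.png

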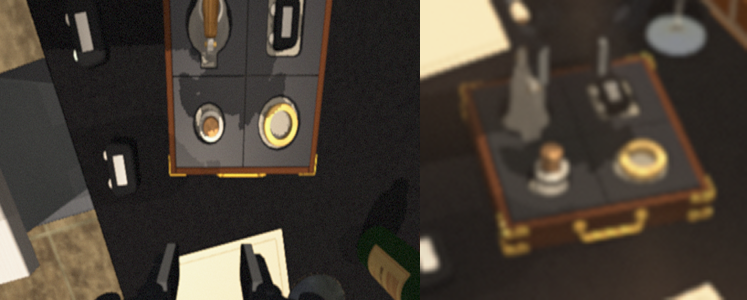

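All four tools are in their pockets: corkscrew (210,20), cutter (285,25), collar (280,122) and stopper (210,125). Before signing off I'll check the heights numerically by triangulation.

Run:
```python
from h import *
import json
def blob(im,X,r):
    hsv=cv2.cvtColor(im,cv2.COLOR_BGR2HSV);m=((hsv[:,:,1]>85)&(hsv[:,:,0]>3)&(hsv[:,:,0]<20)&(hsv[:,:,2]>80)).astype(np.uint8)
    k=np.zeros_like(m);x,y=X.astype(int);k[max(0,y-r):y+r,x-r:x+r]=1;n,l,s,c=cv2.connectedComponentsWithStats(m&k)
    i=1+np.argmax(s[1:,4]);return c[i],s[i]
I={n:imaging.camera(n)[:,:,::-1] for n in("top","scene")}
for lab,X,r in(("screw",[519.7,54.5,133],16),("stopper",[498.2,-32.4,70],10)):
    for n in I:
        c,s=blob(I[n],proj(n,X)[0],r);print(lab,n,"pred",np.round(proj(n,X)[0],1),"seen",np.round(c,1),s,"at z",np.round(rays(n,c,X[2])[0][:2],1),"at z+8",np.round(rays(n,c,X[2]+8)[0][:2],1))
p=json.load(open("pics/w18.json"));im=cv2.imread("pics/w18_raw.png");c,s=blob(im,proj("wrist",[498.2,-32.4,72],p)[0],14)
for z in(72,78):print("stopper wrist",s,rays("wrist",c,z,p)[0])
```

```text
screw top pred [235.1 178.3] seen [234.6 178.6] [224 175  22   8 108] at z [519.   55.9] at z+8 [517.8  55.5]
screw scene pred [263.8 143.6] seen [261.9 136.9] [260 136   5   3  14] at z [527.4  80.4] at z+8 [523.   71.8]
stopper top pred [269.5 189.3] seen [269.9 189.8] [267 187   7   7  37] at z [496.7 -33.5] at z+8 [495.7 -33.3]
stopper scene pred [272.  185.2] seen [272.7 187. ] [269 182   9  11  81] at z [497.  -38.9] at z+8 [493.3 -45.6]
stopper wrist [248 112  19  20 299] [498.94535782 -32.98014405  72.        ]
stopper wrist [248 112  19  20 299] [499.04026054 -32.48074588  78.        ]
```

```bash
python3 -c "
from workcell import job
print(job.sign_off())"
```

```text
the job is handed in; nothing more can be done
None
```

The job is handed in after about 34 s of the 125 s allowed: cutter, collar, stopper and corkscrew look seated in their own pockets, and the matchbox and cork were not touched. The corkscrew's final height is inferred from the arm position at release because the camera check on it failed, and sign-off returned no verdict.

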